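Load a leaning spindle with a slotted hub, a collar and a cap ring

TASK

Thread the three wooden rings onto the leaning spindle of the assembly stand in order of size, widest first: the slotted hub with its slots underneath, turned until it drops over the cross pin and sits flat on the round seat; then the collar, then the small cap ring, each pushed fully home against the one below. Seat each one before bringing the next, do not force the hub down onto the pin, let go of everything, and leave the other things on the bench where they are.

Things in the scene. Friction and masses are not known exactly. Their poses are not given: they have to be found in the camera images.
- stand: Fixed plywood stand, base board 150 x 110 x 14 mm, with two wedge cheeks that carry the spindle. Origin on the bench under the centre of the seat; the spindle leans toward the stand's -x side (the robot's side), y is level. About 75 mm high at the seat, 132 mm at the spindle's tip. It cannot move.
- spindle: Round plywood seat disc (82 mm diameter, 12 mm thick) with a steel post, 16 mm diameter and 67 mm long, the top 10 mm tapering to 9 mm. Origin on the post's axis at the upper face of the seat; z points up along the post, 32 degrees from vertical, y is level. Fixed to the stand.
- seat_hub (a point): Point on the post's axis at the upper face of the seat: where the hub's origin comes to lie. A stiff steel cross pin, 6 mm thick, 40 mm long (20 mm either side of the axis), lies across the post here, its top 7 mm above the seat. Its direction round the post differs each time and is not reported: it can be seen, or found by touch.
- seat_collar (a point): Point on the post's axis 22 mm above the seat: where the collar's origin comes to lie.
- seat_cap (a point): Point on the post's axis 34 mm above the seat: where the cap ring's origin comes to lie.
- hub: The widest ring: turned pale wood, 56 mm diameter, 22 mm high, bore 19 mm right through, about 60 g. Two crossed slots, 12 mm wide and 9 mm deep, run right across its underside along its x and y axes: it fits the cross pin at every quarter turn, within 8 degrees; else it stops on the pin 7 mm short of the seat. Lies flat, slots down. Origin: centre of the underside, z up.
- collar: The middle ring: plain turned pale wood, 46 mm diameter, 12 mm high, bore 19 mm, about 30 g. Lies flat. Origin at the centre of the underside, z up; the same both ways up.
- cap_ring: The smallest ring: plain turned pale wood, 35 mm diameter, 16 mm high, bore 19 mm, about 25 g. Lies flat. Origin at the centre of the underside, z up.
- tape_measure: Bystander, to be left alone: yellow tape measure, 38 x 75 x 62 mm high. Origin at the centre of its underside.
- sanding_block: Bystander, to be left alone: cork sanding block, 63 x 101 x 34 mm. Origin at the centre of its underside.
- pencil: Bystander, to be left alone: red carpenter's pencil, 168 mm long. Origin at the centre of its underside.
- screwdriver: Bystander, to be left alone: yellow-handled screwdriver, 222 mm long, lying. Origin at the centre of its underside.
- try_square: Bystander, to be left alone: try square with wooden stock, 203 x 118 x 21 mm, lying. Origin at the centre of its underside.
- pine_block: Bystander, to be left alone: pine block, 85 x 150 x 62 mm high. Origin at the centre of its underside.

How it is judged (in metres and radians):
On the way, in this order (a step that is already met when the one before it is completed fails the run):
1. the hub is home on the seat, its slot over the pin (distance between hub and seat_hub below 0.004 m and angle between the z axis of hub and the z axis of spindle, either way round below 0.1 rad), for 0.2 s.
2. the collar is home on the hub (all of step 1 and distance between collar and seat_collar below 0.004 m and angle between the z axis of collar and the z axis of spindle, either way round below 0.1 rad), for 0.2 s.
3. the cap ring is home on the collar (all of step 2 and distance between cap_ring and seat_cap below 0.004 m and angle between the z axis of cap_ring and the z axis of spindle, either way round below 0.1 rad), for 0.2 s.
At the end, for the whole second after the job is handed in: Hub, collar and cap ring are on the spindle in that order from below, each within 4 mm of its seat point and square to the post within 0.1 rad, at rest and released (all of step 3 and linear speed of each of hub, collar, cap_ring below 0.02 m/s); the robot touches nothing.
It fails at once if the hub is forced down on the stand with more than 60 N (contact force between hub and stand above 60 N).
It fails at once if a bystander is shifted by more than 3 cm (distance of any of tape_measure, sanding_block, pencil, screwdriver, try_square, pine_block from where it was at the start of the episode above 0.03 m).
It also fails if it takes over 67 s, if anything falls off the work surface, if the arm or the gripper's body presses on something with over 40 N, if the wrist force passes 120 N, or if a joint passes its speed limit or range.

ROBOT

A 6-joint arm with a two-finger parallel gripper is mounted at the origin on a cart in front of the work surface, level with it; the furniture and walls round the work are solid. World frame = base frame: x ahead of the robot, y to its left, z up, the work surface at z = 0. Lengths are in mm, angles in rad, forces in N, time in s.
With the tool pointing down it reaches from about 300 to 775 mm from the base axis. Payload 14.6 kg.
Tool frame: the origin (TCP) lies where the fingers leave the gripper's body, on its centre line; the fingertips stand 73 mm ahead of it and the grasp point (between the pads) lies 54 mm ahead of it; z points along the fingers, y is the line along which they close (so a half turn about z gives the same grasp; the last joint's range is limited). The gripper opens to 85 mm and grips with 20 to 120 N. Pads are 22 mm wide; open, the fingers measure 114 mm over their backs; the gripper's body (76 mm by 85 mm) begins 54 mm behind the grasp point. The pads swing forward as they close: fully open they stand 13 mm farther back than shut.
Start: joints at [-1.414, 0.3, 1.521, -0, 1.321, -0.067], TCP at [122.059, -536.276, 303.881] pointing down, gripper open.
Joint ranges: [-3.03, 3.03], [-0.79, 2.21], [0.23, 2.52], [-1.04, 4.18], [0, 3.07], [-2.55, 2.55]. Speed limits (rad/s): [2.22, 2.22, 2.57, 3.14, 3.14, 3.14].

INTERFACE

Orientations are given as a rotation vector (axis times angle).
In Python, from rig import env, cams, workorder gives the robot as it stands (env), with the cameras (cams) and the job (workorder).
- The arm moves only by the shell command python3 drive.py, which reads ROWS from standard input. ROWS is a JSON list of rows, 1 to 8 of them, each written [opening, [dx, dy, dz], turn]: the opening from 0.0 (shut) to 1.0 (fully open), then dx, dy, dz in mm, then a turn about the tool's z in rad; each row shifts and turns the commanded pose from where the row before left it, along the tool's axes as they then stand; what a row does not reach is not made up. A row lasts 1/10 s, in which the tool goes at most 50 mm and 0.15 rad, less where a joint would pass 70% of its speed; a pose out of reach is approached as far as the arm can. The fingers move at their own pace and stop on an object; the grip force is fixed at half the most. Time passes only in rows, so rows that do not move let the fingers close. It prints the time, the measured TCP pose, the force, the opening and the grip force at its end. Input that does not fit is refused with a message, and nothing moves.
- env.get_obs(): the state, without advancing time (a new reading comes with each control period).
- cams.camera(name): name is "side" or "top" or "wrist"; returns a dict with "img" (480x640x3 uint8, red, green, blue), "fx", "fy", "cx", "cy" (pixels), "origin" and "attitude" of the camera in the world; the wrist camera has in their place "hand_eye" (4x4, takes a point from camera to tool coordinates, whose origin is the TCP and whose axes are the flange's). Camera axes: x right, y down, z forward; pixel columns grow to the right and rows downward; lengths in mm; the calibration is good to about 2 mm. The wrist camera is an equidistant fisheye: a pixel r from the principal point sees the ray r / f radians off the axis. A picture is of the moment at which its call begins: read the wrist's pose just before it. There is no depth.
- workorder.sign_off(): hands the job in; it is judged then, once.
The state is a dict: "clock": time; "joint_pos": joint angles; "qd": joint speeds; "joint_efforts": joint torques, N m; "eef_pos": TCP position; "tool_rot": TCP orientation; "contact_force": force on the tool from outside, world axes, zero at the start; "torque": the same for the moment, N m; "gripper_width": opening from 0.0 (shut) to 1.0 (fully open); "gripper_force": force on a finger pad.
Only numpy, scipy, OpenCV 4.12 (cv2) and the standard library are available. Lean on these libraries where they do the work, as an engineer would, in place of code of your own. Each camera call takes 0.05 s, during which the arm holds its last target. There are 200 camera calls.

## Working session

There is one attempt and no reset: what is moved stays moved. The work goes in short steps, Python scripts to look and compute and a shell command to move; the robot and the scene stay as the last step left them, time stands still between calls to the robot, and variables do not carry over. Pictures are saved under pics/ and viewed, at most 10 in all, crops included, and the job is handed in when it is done.

```bash
ls; mkdir -p pics; python3 - <<'E'
from rig import env, cams, workorder
import cv2,numpy as np,pickle
for n in("top","side"):
    c=cams.camera(n); cv2.imwrite(f"pics/{n}0.png",cv2.cvtColor(c["img"],cv2.COLOR_RGB2BGR)); pickle.dump(c,open(f"{n}.pkl","wb"))
    print(n,[c[k] for k in("fx","fy","cx","cy","origin","attitude")])
o=env.get_obs(); print({k:np.round(v,3) for k,v in o.items()})
E
```

```text
drive.py
pics
rig.py
top [489.60783945827137, 489.60783945827137, 311.2156758717136, 235.33946049359517, array([ 361.13924667,  -29.62182334, 1172.52478394]), array([-2.14082161,  2.08999601, -0.19218478])]
side [563.0309113292161, 563.0309113292161, 310.55260414389033, 239.39371657377626, array([-89.83756168, 829.85751459, 826.39128649]), array([-0.79704286,  2.41079488, -1.29891235])]
{'clock': np.float64(0.1), 'joint_pos': array([-1.414,  0.3  ,  1.522, -0.   ,  1.321, -0.067]), 'qd': array([-0.001, -0.002, -0.004, -0.   ,  0.   , -0.001]), 'joint_efforts': array([ 1.0000e-03, -5.4438e+01, -3.6237e+01, -0.0000e+00,  3.0000e-03,
        0.0000e+00]), 'eef_pos': array([ 122.037, -536.15 ,  303.376]), 'tool_rot': array([-3.121, -0.351,  0.   ]), 'contact_force': array([-0.339, -0.362,  0.521]), 'torque': array([-0.031, -0.04 ,  0.024]), 'gripper_force': np.float64(0.0), 'gripper_width': np.float64(0.996)}
```

View pics/top0.png

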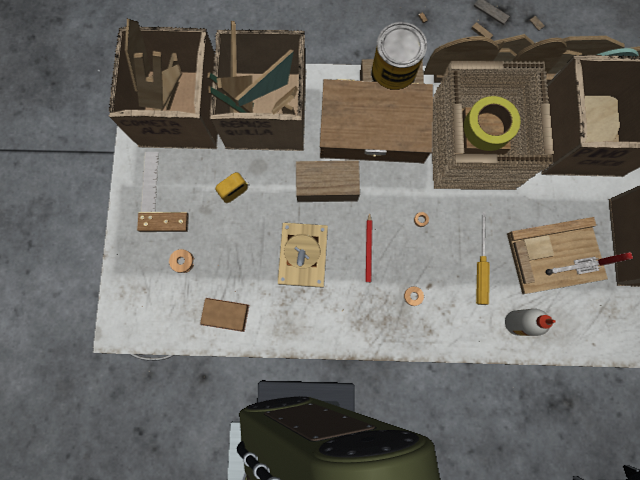

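View pics/side0.png

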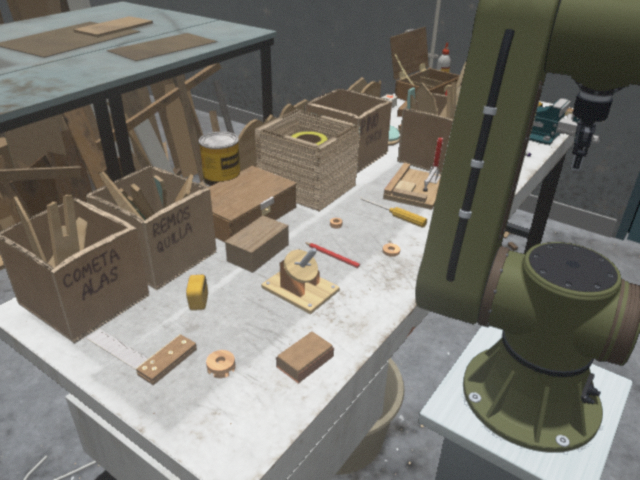

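```bash
cat > h.py <<'E'
import numpy as np,pickle,cv2
from scipy.spatial.transform import Rotation as R
def pix2(c,u,v,z):
    d=R.from_rotvec(c["attitude"]).apply([(u-c["cx"])/c["fx"],(v-c["cy"])/c["fy"],1]); o=c["origin"]
    return o+d*(z-o[2])/d[2]
def proj(c,p):
    q=R.from_rotvec(c["attitude"]).inv().apply(np.asarray(p)-c["origin"]); return np.c_[q[...,0]/q[...,2]*c["fx"]+c["cx"],q[...,1]/q[...,2]*c["fy"]+c["cy"]]
load=lambda n:pickle.load(open(n+".pkl","rb"))
E
python3 - <<'E'
from h import *
t,s=load("top"),load("side")
print("att z dir",R.from_rotvec(t["attitude"]).as_matrix().round(3))
for n,zt,a,b in(("hub",22,(180,261),(221,359)),("collar",12,(414,296),(392,249)),("cap",16,(421,219),(336,222))):
    print(n,pix2(t,*a,zt).round(1),pix2(s,*b,zt).round(1))
for uv in((278,286),(324,288),(329,224),(283,221)): print(pix2(t,*uv,14).round(1))
def crop(c,x,y,w,h): 
    return cv2.cvtColor(cv2.resize(c["img"][y:y+h,x:x+w],(400,300),interpolation=cv2.INTER_CUBIC),cv2.COLOR_RGB2BGR)
m=np.vstack([np.hstack([crop(t,270,215,80,60),crop(t,150,235,60,45)]),np.hstack([crop(s,255,245,88,66),crop(s,191,340,60,45)])])
cv2.imwrite("pics/m1.png",m)
E
```

```text
att z dir [[ 0.025 -0.981  0.191]
 [-1.    -0.023  0.013]
 [-0.009 -0.191 -0.982]]
hub [515.5 296.   22. ] [513.6 294.5  22. ]
collar [ 446.9 -259.4   12. ] [ 440.9 -254.    12. ]
cap [ 632.4 -278.4   16. ] [ 625.6 -270.8   16. ]
[462.6  61.5  14. ]
[460.5 -47.3  14. ]
[615.3 -56.3  14. ]
[620.2  55.3  14. ]
```

View pics/m1.png

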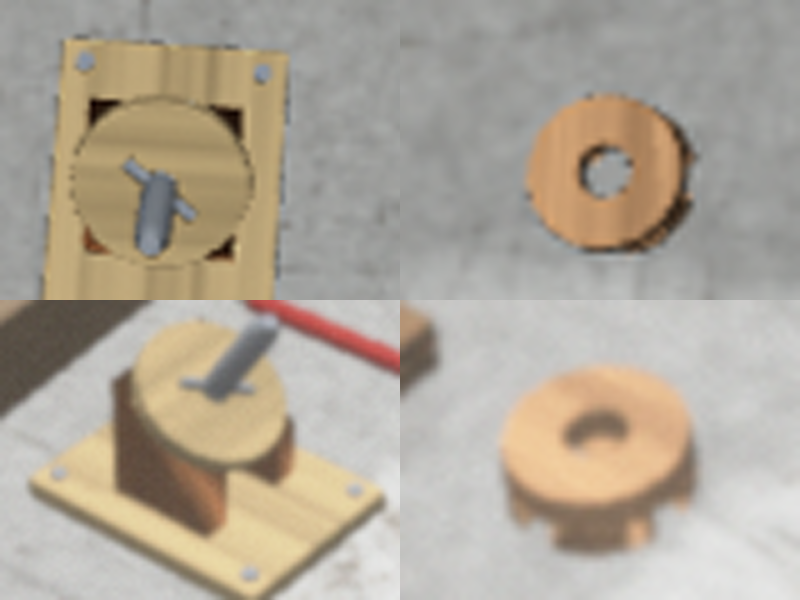

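```bash
cat > fit.py <<'E'
from h import *
from scipy.optimize import least_squares
t,s=load("top"),load("side"); a=np.radians(32)
def W(p,q): # spindle frame -> world
    X,Y,y=p[:3]; Rm=R.from_euler("z",y)*R.from_euler("y",-a)
    return Rm.apply(q)+[X,Y,zs]
def pts(p):
    f=p[3]; d=20*np.array([np.cos(f),np.sin(f),0]); b=np.array([0,0,4])
    T=W(p,np.array([b+d,b-d,[0,0,66],[0,41,0],[0,-41,0],[-41,0,0]])); S=W(p,np.array([b+d,b-d,[0,0,66]]))
    return T,S
ot=np.array([(296,248.2),(308.2,257.8),(300.2,264.2),(284.4,251),(320.8,251),(302,268.6)]); os_=np.array([(295.7,263.3),(310.4,264.6),(314,249.8)])
def res(p,full=False):
    T,S=pts(p); A=proj(t,T)-ot; B=proj(s,S)-os_
    A[3:5,1]=0; A[5,0]=0
    if full: return A,B
    return np.r_[A.ravel(),B.ravel()]
zs=75
for zs in(75,79): 
    r=least_squares(res,[540,0,0,0.8],x_scale=[1,1,.02,.02]); print(zs,r.x.round(3),np.degrees(r.x[2:]).round(1)); A,B=res(r.x,True); print(A.round(1).tolist(),B.round(1).tolist())
E
python3 fit.py; python3 - <<'E'
from h import *
s=load("side"); c=np.array([514.5,295.5,0])
for psi in range(-20,70,10):
    out=[]
    for k in range(4):
        f=np.radians(psi+90*k)
        e=np.array([np.cos(f),np.sin(f),0]);n=np.array([-e[1],e[0],0])
        if e[1]*.66-e[0]*.75<-.2: continue
        P=np.array([c+e*27.3+n*w for w in(-6,6)]); q=proj(s,P); q=(q-[191,340])*6.667+[400,300]; out.append(q.round(0).tolist())
    print(psi,out)
E
```

```text
75 [ 5.34017e+02  4.58400e+00 -6.90000e-02  9.56000e-01] [-3.9 54.8]
[[-0.8, -0.2], [0.7, 0.9], [-0.3, 0.4], [-0.1, 0.0], [-0.6, 0.0], [0.0, 0.4]] [[-1.0, -1.1], [0.3, -1.1], [0.1, -0.7]]
79 [ 5.32983e+02  5.15300e+00 -8.50000e-02  9.70000e-01] [-4.9 55.6]
[[-1.1, -0.1], [0.4, 1.1], [-0.9, 0.6], [-0.5, 0.0], [-0.8, 0.0], [0.0, 0.6]] [[-0.9, -2.2], [0.5, -2.3], [0.2, -1.9]]
-20 [[[508.0, 505.0], [526.0, 531.0]], [[624.0, 547.0], [661.0, 530.0]]]
-10 [[[513.0, 517.0], [537.0, 539.0]], [[640.0, 541.0], [673.0, 520.0]]]
0 [[[521.0, 527.0], [551.0, 545.0]], [[655.0, 534.0], [683.0, 509.0]]]
10 [[[531.0, 535.0], [566.0, 549.0]], [[668.0, 525.0], [690.0, 498.0]]]
20 [[[544.0, 543.0], [582.0, 552.0]], [[679.0, 515.0], [695.0, 486.0]]]
30 [[[558.0, 548.0], [599.0, 551.0]], [[687.0, 504.0], [696.0, 474.0]]]
40 [[[510.0, 469.0], [507.0, 499.0]], [[574.0, 551.0], [616.0, 549.0]], [[693.0, 492.0], [695.0, 462.0]]]
50 [[[507.0, 481.0], [510.0, 511.0]], [[591.0, 552.0], [632.0, 545.0]], [[696.0, 479.0], [691.0, 450.0]]]
60 [[[506.0, 494.0], [517.0, 522.0]], [[608.0, 550.0], [648.0, 538.0]], [[696.0, 467.0], [684.0, 440.0]]]
```

```bash
echo '[[1,[0,0,0],0.15],[1,[0,0,0],0.074],[1,[25,-40,0],0],[1,[25,-40,0],0],[1,[25,-40,0],0],[1,[25,-40,0],0],[1,[25,-40,0],0],[1,[25,-40,0],0]]' | python3 drive.py
```

```text
clock: 0.9
eef_pos: [272.6, -294.5, 303.8]
tool_rot: [-3.142, 0.001, 0.0]
contact_force: [1.3, -0.1, 0.6]
gripper_width: 0.999
gripper_force: 0.0
```

```bash
echo '[[1,[20,-45,0],0],[1,[20,-45,0],0],[1,[20,-45,0],0],[1,[20,-45,0],0],[1,[20,-45,0],0],[1,[20,-45,0],0],[1,[20,-45,0],0],[1,[20,-45,0],0]]' | python3 drive.py && echo '[[1,[20,-45,0],0],[1,[20,-45,0],0],[1,[20,-45,10],0],[1,[11,-45,40],0],[1,[0,-10,40],0],[1,[0,0,25],0]]' | python3 drive.py; python3 - <<'E'
from rig import env, cams, workorder
import cv2,numpy as np,pickle
o=env.get_obs(); c=cams.camera("wrist"); c["eef"]=o["eef_pos"]; c["rot"]=o["tool_rot"]; pickle.dump(c,open("w1.pkl","wb"))
cv2.imwrite("pics/w1.png",cv2.cvtColor(c["img"],cv2.COLOR_RGB2BGR)); print(c["eef"],c["rot"],c["fx"],c["cx"],c["cy"],c["hand_eye"])
E
```

```text
clock: 1.7
eef_pos: [432.5, 65.9, 303.9]
tool_rot: [3.141, 0.0, 0.0]
contact_force: [0.8, -1.2, 0.2]
gripper_width: 1.001
gripper_force: 0.0
clock: 2.3
eef_pos: [500.1, 246.6, 192.8]
tool_rot: [3.14, 0.003, -0.005]
contact_force: [0.7, -0.7, 0.7]
gripper_width: 1.001
gripper_force: 0.0
[500.05561798 246.56232265 192.81560891] [ 3.14033121  0.00316071 -0.00534115] 371.64829954431775 317.39711960499733 243.6107942775832 [[-4.87295380e-04 -9.58824168e-01 -2.83999961e-01  7.27593700e+01]
 [ 9.99999859e-01 -4.07780323e-04 -3.39104561e-04  8.35017850e-01]
 [ 2.09332053e-04 -2.84000087e-01  9.58824232e-01 -6.95264916e+01]
 [ 0.00000000e+00  0.00000000e+00  0.00000000e+00  1.00000000e+00]]
```

View pics/w1.png

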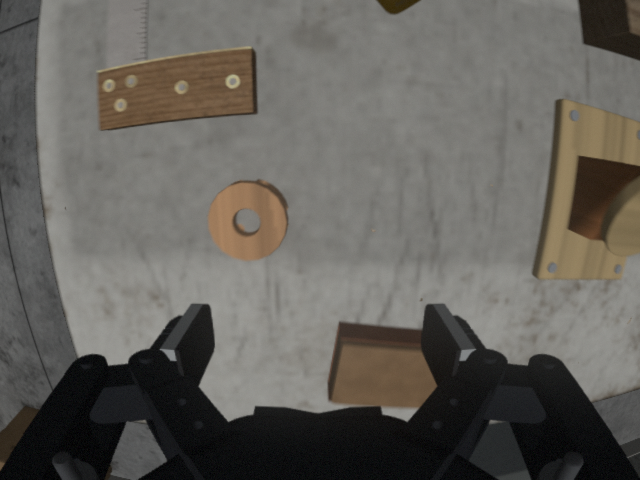

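```bash
cat >> h.py <<'E'
def wray(c,u,v):
    dx,dy=u-c["cx"],v-c["cy"]; r=np.hypot(dx,dy); th=r/c["fx"]
    d=np.array([np.sin(th)*dx/r,np.sin(th)*dy/r,np.cos(th)]); H=c["hand_eye"]; T=R.from_rotvec(c["rot"])
    return T.apply(H[:3,3])+c["eef"],T.apply(H[:3,:3]@d)
def wpix(c,u,v,z):
    o,d=wray(c,u,v); return (o+d*(z-o[2])/d[2]).round(1)
E
python3 - <<'E'
from h import *
w=load("w1")
print("hub",wpix(w,248,221,22),[wpix(w,*p,22) for p in((209,221),(288,221),(248,182),(248,261))], "bore bottom?",wpix(w,247,221,22))
print("notch",wpix(w,262,181,9),wpix(w,262,181,0))
for p in((340,323),(330,402)): print("block",wpix(w,*p,34))
for p in((210,305),(424,305)):
    o,d=wray(w,*p); print("tip offset",o-w["eef"],d, (o+d*((42-abs(o[1]-w["eef"][1]))/abs(d[1]))-w["eef"]).round(1))
b=cv2.resize(w["img"][170:270,198:298],(600,600),interpolation=cv2.INTER_CUBIC); cv2.imwrite("pics/w1c.png",cv2.cvtColor(b,cv2.COLOR_RGB2BGR))
E
```

```text
hub [516.8 292.2  22. ] [array([517.1, 319.6,  22. ]), array([516.7, 265.2,  22. ]), array([543.2, 291.1,  22. ]), array([488.4, 293.6,  22. ])] bore bottom? [516.8 292.9  22. ]
notch [542.1 283.7   9. ] [541.  285.1   0. ]
block [446.9 229.8  34. ]
block [373.9 235.5  34. ]
tip offset [72.99690003 -0.60119308 69.27948733] [-0.42723888  0.2821197  -0.85899675] [ 10.3  40.8 -56.8]
tip offset [72.99690003 -0.60119308 69.27948733] [-0.42658123 -0.28317786 -0.85897541] [ 10.6 -42.  -56.3]
```

View pics/w1c.png

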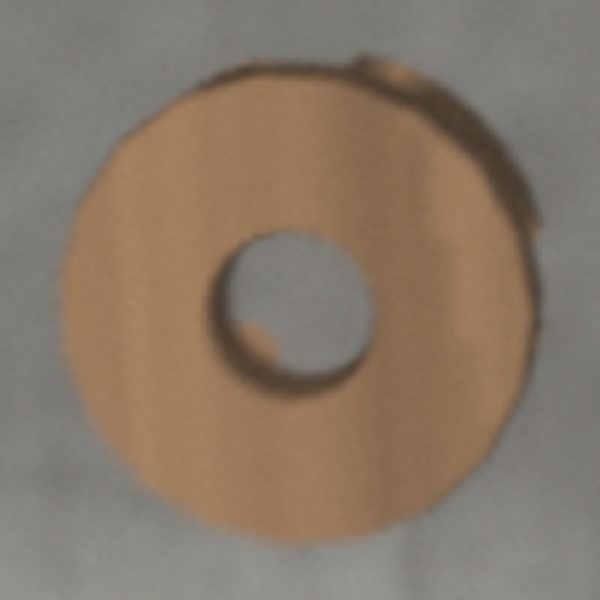

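```bash
python3 - <<'E'
from h import *
w=load("w1"); c=np.array([516.8,292.2,0])
for p in((258,180),(240,180.8),(288,207.5),(288.3,221)):
    q=wpix(w,*p,0)-c; print(q,np.hypot(*q[:2]).round(1),np.degrees(np.arctan2(q[1],q[0])).round(1))
E
```

```text
[24.9 -4.2  0. ] 25.3 -9.6
[24.6  8.9  0. ] 26.2 19.9
[  4.7 -25.5   0. ] 25.9 -79.6
[ -5.3 -25.5   0. ] 26.0 -101.7
```

```bash
echo '[[1,[8,-24,0],0],[1,[8,-23.5,0],0],[1,[0,0,0],-0.124],[1,[0,0,20],-0.124],[1,[0,0,30],-0.124],[1,[0,0,30],-0.124],[1,[0,0,20],-0.124],[1,[0,0,0],0]]' | python3 drive.py
```

```text
clock: 3.15
eef_pos: [516.3, 292.0, 94.3]
tool_rot: [2.991, 0.96, -0.007]
contact_force: [-0.1, -0.1, 0.2]
gripper_width: 1.0
gripper_force: 0.0
```

```bash
echo '[[1,[0,0,12],0],[1,[0,0,8],0],[0.4,[0,0,0],0],[0.4,[0,0,0],0],[0.4,[0,0,0],0],[0.4,[0,0,0],0],[0.4,[0,0,0],0]]' | python3 drive.py
```

```text
clock: 3.85
eef_pos: [517.6, 293.0, 77.5]
tool_rot: [-2.992, -0.957, -0.003]
contact_force: [-1.2, 1.0, 5.7]
gripper_width: 0.618
gripper_force: 63.6
```

```bash
echo '[[0.4,[0,0,-20],0],[0.4,[0,0,-40],0],[0.4,[0,0,-50],0.136],[0.4,[0,0,-40],0.136],[0.4,[0,0,-14],0.136],[0.4,[0,0,0],0.136],[0.4,[0,0,0],0.136],[0.4,[0,0,0],0]]' | python3 drive.py; python3 - <<'E'
from rig import env, cams, workorder
from scipy.spatial.transform import Rotation as R
import numpy as np
o=env.get_obs(); M=R.from_rotvec(o["tool_rot"]).as_matrix(); print(M.round(3),M.T@(np.array([478.5,6.8,240])-o["eef_pos"]))
E
```

```text
clock: 4.65
eef_pos: [517.1, 292.6, 240.6]
tool_rot: [-3.14, 0.099, -0.001]
contact_force: [0.4, -0.6, -1.0]
gripper_width: 0.626
gripper_force: 63.3
[[ 0.998 -0.063  0.   ]
 [-0.063 -0.998  0.   ]
 [ 0.    -0.    -1.   ]] [-20.53943954 287.70220688   0.55264751]
```

```bash
echo '[[0.4,[-2,30,0],0],[0.4,[-3,45,0],0],[0.4,[-3,45,0],0],[0.4,[-3,45,0],0],[0.4,[-3,45,0],0],[0.4,[-3,45,0],0],[0.4,[-3.5,32,0],0],[0.4,[0,0,0],0]]' | python3 drive.py; python3 - <<'E'
from rig import env, cams, workorder
import cv2,numpy as np,pickle
o=env.get_obs(); print(o["eef_pos"]); ims=[]
for n in("side","wrist"):
    c=cams.camera(n); c["eef"]=o["eef_pos"]; c["rot"]=o["tool_rot"]; pickle.dump(c,open(n+"2.pkl","wb")); ims.append(c["img"])
a=cv2.resize(ims[0][180:330,230:380],(400,400),interpolation=cv2.INTER_CUBIC); b=cv2.resize(ims[1][200:440,200:440],(400,400))
cv2.imwrite("pics/m2.png",cv2.cvtColor(np.hstack([a,b]),cv2.COLOR_RGB2BGR))
E
```

```text
clock: 5.45
eef_pos: [478.9, 4.5, 240.5]
tool_rot: [3.14, -0.094, 0.0]
contact_force: [-0.6, -0.3, -0.1]
gripper_width: 0.62
gripper_force: 63.3
[478.86550643   4.50868584 240.5107907 ]
```

View pics/m2.png

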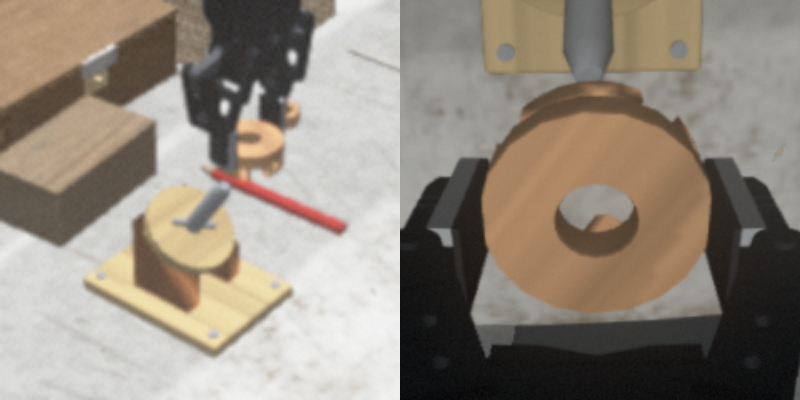

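```bash
python3 - <<'E'
from h import *
w=load("wrist2")
f=lambda u,v:(200+(u-400)*.6,200+v*.6)
hub_top=240.5-77.5+22
print("tip edge",wpix(w,*f(590,80),130),"post L/R",wpix(w,*f(576,75),131),wpix(w,*f(604,75),131))
print("hub",[wpix(w,*f(*p),hub_top) for p in((483,200),(711,200),(597,310),(597,98),(597,220))])
print("bolts",wpix(w,*f(506,51),14),wpix(w,*f(679,49),14))
E
```

```text
tip edge [496.1   4.4 130. ] post L/R [498.2   8.5 131. ] [4.977e+02 1.000e-01 1.310e+02]
hub [array([485.6,  29.3, 185. ]), array([482.4, -23.1, 185. ]), array([452.4,   5. , 185. ]), array([508.9,   1.6, 185. ]), array([479.1,   3.4, 185. ])]
bolts [477.9  48.4  14. ] [473.8 -37.4  14. ]
```

```bash
echo '[[0.4,[-2,-1,0],0],[0.4,[0,0,15],0],[0.4,[0,0,10],0],[0.4,[0,0,2],0],[0.4,[0,0,0],0]]' | python3 drive.py ; echo '[[0.4,[0,0,2],0],[0.4,[0,0,1],0]]' | python3 drive.py; echo '[[0.4,[0,0,1.5],0]]' | python3 drive.py
```

```text
clock: 6.05
eef_pos: [477.4, 9.0, 213.1]
tool_rot: [-3.14, 0.093, 0.001]
contact_force: [-0.0, 1.0, -0.1]
gripper_width: 0.621
gripper_force: 63.3
clock: 6.25
eef_pos: [477.6, 8.6, 210.5]
tool_rot: [3.14, -0.094, 0.001]
contact_force: [-0.9, 0.6, 3.0]
gripper_width: 0.621
gripper_force: 63.8
clock: 6.35
eef_pos: [477.7, 8.6, 209.6]
tool_rot: [-3.14, 0.094, -0.002]
contact_force: [-9.3, 1.7, 18.8]
gripper_width: 0.623
gripper_force: 65.5
```

```bash
echo '[[0.4,[0,0,1],0]]' | python3 drive.py; echo '[[0.4,[0,0,1],0]]' | python3 drive.py;
```

```text
clock: 6.45
eef_pos: [477.7, 8.6, 209.3]
tool_rot: [-3.14, 0.094, -0.002]
contact_force: [-11.2, 1.7, 24.5]
gripper_width: 0.617
gripper_force: 66.1
clock: 6.55
eef_pos: [477.7, 8.6, 208.8]
tool_rot: [3.14, -0.094, 0.003]
contact_force: [-14.0, 1.7, 24.8]
gripper_width: 0.618
gripper_force: 66.5
```

```bash
echo '[[0.4,[0,0,1.5],0]]' | python3 drive.py; echo '[[0.4,[0,0,1.5],0]]' | python3 drive.py; echo '[[0.4,[0,0,1.5],0]]' | python3 drive.py
```

```text
clock: 6.65
eef_pos: [477.6, 8.6, 207.4]
tool_rot: [3.14, -0.094, 0.003]
contact_force: [-18.0, 1.0, 28.2]
gripper_width: 0.623
gripper_force: 68.0
clock: 6.75
eef_pos: [477.5, 8.7, 205.8]
tool_rot: [-3.14, 0.094, -0.002]
contact_force: [-16.4, 2.2, 26.5]
gripper_width: 0.623
gripper_force: 68.4
clock: 6.85
eef_pos: [477.3, 8.7, 204.1]
tool_rot: [-3.14, 0.094, -0.001]
contact_force: [-17.4, 1.6, 24.7]
gripper_width: 0.624
gripper_force: 68.4
```

```bash
echo '[[0.4,[0,0,1.5],0],[0.4,[0,0,1.5],0]]' | python3 drive.py; echo '[[0.4,[0,0,1.5],0],[0.4,[0,0,1],0]]' | python3 drive.py;python3 - <<'E'
from rig import env, cams, workorder
import cv2,numpy as np,pickle
o=env.get_obs(); print(o["eef_pos"]); ims=[]
for n in("side","wrist"):
    c=cams.camera(n); c["eef"]=o["eef_pos"]; c["rot"]=o["tool_rot"]; pickle.dump(c,open(n+"3.pkl","wb")); ims.append(c["img"])
a=cv2.resize(ims[0][210:290,280:360],(400,400),interpolation=cv2.INTER_CUBIC); b=cv2.resize(ims[1][200:440,200:440],(400,400))
cv2.imwrite("pics/m3.png",cv2.cvtColor(np.hstack([a,b]),cv2.COLOR_RGB2BGR))
E
```

```text
clock: 7.05
eef_pos: [477.1, 8.7, 200.8]
tool_rot: [-3.14, 0.094, 0.0]
contact_force: [-17.4, 1.7, 22.1]
gripper_width: 0.623
gripper_force: 67.9
clock: 7.25
eef_pos: [477.2, 8.7, 198.1]
tool_rot: [-3.14, 0.094, 0.0]
contact_force: [-15.9, 2.2, 21.2]
gripper_width: 0.623
gripper_force: 67.9
[477.15306898   8.70829411 198.10344169]
```

View pics/m3.png

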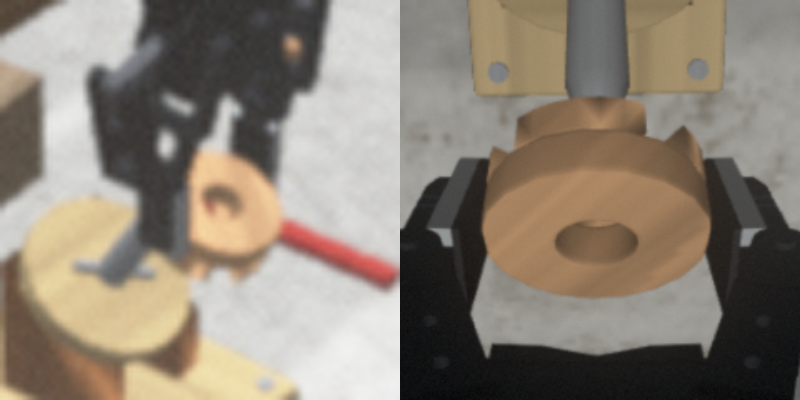

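```bash
cat > tilt.py <<'E'
from h import *
from scipy.optimize import least_squares
def wproj(c,P):  # world -> wrist pixels
    H=c["hand_eye"]; T=R.from_rotvec(c["rot"])
    q=(T.inv().apply(P-c["eef"])-H[:3,3])@H[:3,:3]
    th=np.arctan2(np.hypot(q[:,0],q[:,1]),q[:,2]); f=np.arctan2(q[:,1],q[:,0])
    return np.c_[c["cx"]+c["fx"]*th*np.cos(f),c["cy"]+c["fx"]*th*np.sin(f)]
def circ(p,yaw,r):
    t=np.linspace(0,2*np.pi,200); Q=np.c_[r*np.cos(t),r*np.sin(t),0*t]
    return (R.from_euler("z",yaw)*R.from_euler("y",-p[3])).apply(Q)+p[:3]
def ext(w,p,yaw,r,): 
    q=wproj(w,circ(p,yaw,r)); return np.r_[q.min(0),q.max(0)]
def fit(w,yaw,rout,obs,bore):
    def res(p):
        return np.r_[ext(w,p,yaw,rout)-obs, (ext(w,p,yaw,9.5)-bore)[[0,2,3]]]
    return least_squares(res,np.r_[w["eef"]-[0,0,55],.4],x_scale=[1,1,1,.02])
g=lambda u,v:np.r_[200+(u-400)*.6,200+v*.6]
E
python3 - <<'E'
from tilt import *
w=load("wrist3"); yaw=-.06
r=fit(w,yaw,28,np.r_[g(483,130),g(711,297)],np.r_[g(555,220),g(638,263)])
print(r.x.round(2),np.degrees(r.x[3]),r.fun.round(1)); p=r.x
n=(R.from_euler("z",yaw)*R.from_euler("y",-p[3])).apply([0,0,1]); print("axis",n,"origin",p[:3]-22*n, "rel tcp",p[:3]-22*n-w["eef"])
w2=load("wrist2"); r=fit(w2,yaw,28,np.r_[g(483,98),g(711,310)],np.r_[g(555,185),g(638,255)]); print(r.x.round(2),r.fun.round(1))
print([wpix(w,*g(*q),125) for q in((567,85),(629,85))])
E
```

```text
[4.7237e+02 8.0000e+00 1.3788e+02 2.1000e-01] 12.071328562953843 [-1.   1.5  0.7  3.1  1.5 -1.2 -4.7]
axis [-0.20875292  0.01254023  0.97788801] origin [476.95841018   7.72009768 116.36429978] rel tcp [ -0.1946588   -0.98819643 -81.73914191]
[ 4.7766e+02  3.5400e+00  1.7983e+02 -1.2000e-01] [-1.2  1.5  0.8  1.7  1.3 -1.  -3.3]
[array([504.9,  13.2, 125. ]), array([504. ,  -1.7, 125. ])]
```

```bash
python3 - <<'E'
from tilt import *
for n,v0,v1 in(("wrist2",245,275),("wrist3",255,310)):
    w=load(n); col=w["img"][v0:v1,316:322].mean(1).astype(int); print(n,v0,[tuple(int(a) for a in x) for x in col][::1])
    col=w["img"][330:400:1,316:322].mean(1).astype(int)[:,0]; print(col.tolist())
E
```

```text
wrist2 245 [(117, 117, 117), (114, 114, 113), (111, 109, 106), (101, 93, 86), (100, 81, 64), (111, 88, 66), (126, 100, 76), (141, 111, 84), (156, 123, 91), (168, 131, 98), (175, 137, 102), (176, 138, 103), (147, 114, 86), (101, 80, 60), (93, 75, 57), (96, 76, 58), (99, 80, 60), (100, 79, 60), (100, 80, 61), (99, 79, 60), (102, 81, 61), (111, 88, 66), (130, 102, 77), (154, 120, 90), (171, 133, 100), (172, 135, 100), (172, 135, 100), (173, 135, 101), (173, 135, 101), (174, 136, 101)]
[122, 124, 131, 138, 145, 151, 157, 160, 152, 111, 92, 89, 90, 90, 91, 91, 92, 92, 92, 92, 92, 94, 100, 112, 134, 153, 156, 154, 153, 152, 151, 150, 150, 148, 147, 146, 145, 145, 143, 143, 143, 143, 144, 144, 145, 146, 145, 146, 147, 147, 147, 146, 146, 146, 145, 147, 146, 144, 139, 134, 129, 125, 118, 92, 61, 55, 55, 55, 55, 53]
wrist3 255 [(121, 123, 124), (121, 122, 123), (111, 108, 104), (97, 85, 73), (94, 75, 58), (98, 78, 58), (104, 83, 62), (110, 87, 65), (116, 91, 68), (122, 96, 72), (128, 101, 75), (133, 104, 77), (140, 110, 82), (146, 114, 84), (152, 119, 88), (157, 123, 91), (163, 128, 95), (167
[... 252 characters left out ...]
38, 108, 79), (138, 109, 80), (139, 109, 80), (139, 108, 80), (140, 110, 81), (140, 109, 80), (140, 110, 81), (140, 110, 82), (140, 109, 81), (139, 109, 80), (141, 111, 82), (143, 112, 83), (148, 117, 86), (154, 120, 89), (160, 124, 92), (170, 133, 99), (172, 134, 99), (172, 134, 99), (172, 134, 98), (173, 134, 99), (173, 135, 99), (173, 135, 99)]
[162, 158, 155, 161, 162, 157, 118, 114, 122, 124, 125, 125, 126, 127, 127, 128, 129, 129, 129, 129, 130, 130, 130, 129, 128, 129, 132, 137, 144, 151, 155, 153, 152, 149, 148, 146, 144, 142, 141, 141, 142, 143, 143, 144, 144, 143, 143, 143, 145, 147, 150, 151, 151, 151, 151, 153, 155, 157, 159, 161, 162, 161, 161, 160, 159, 159, 157, 156, 156, 156]
```

```bash
python3 - <<'E'
from tilt import *
yaw=-.06
for n,top,bot,bb in(("wrist2",267.5,386,353.5),("wrist3",301.5,378,358)):
    w=load(n); o=np.r_[g(483,0)[0],top,g(711,0)[0],bot]; b=np.r_[g(555,0)[0],0,g(638,0)[0],bb]
    r=fit(w,yaw,28,o,b); p=r.x; N=(R.from_euler("z",yaw)*R.from_euler("y",-p[3])).apply([0,0,1])
    print(n,p.round(2),np.degrees(p[3]).round(1),r.fun.round(1),"centre rel tcp",(p[:3]-11*N-w["eef"]).round(2),"origin rel tcp",(p[:3]-22*N-w["eef"]).round(2))
E
```

```text
wrist2 [475.54   3.67 179.59   0.  ] 0.3 [-0.8  0.5  0.4  0.7  1.5 -1.2 -1.2] centre rel tcp [ -3.28  -0.85 -71.92] origin rel tcp [ -3.23  -0.85 -82.92]
wrist3 [4.6843e+02 8.2300e+00 1.3842e+02 4.2000e-01] 24.3 [-0.7  0.1  0.4  0.2  1.6 -1.3 -0.2] centre rel tcp [ -4.2   -0.75 -69.71] origin rel tcp [  0.32  -1.02 -79.73]
```

```bash
echo '[[0.4,[0,0,1.5],0],[0.4,[0,0,1.5],0]]' | python3 drive.py; python3 - <<'E'
from rig import env, cams, workorder
import pickle
from tilt import *
o=env.get_obs(); c=cams.camera("wrist"); c["eef"]=o["eef_pos"]; c["rot"]=o["tool_rot"]; pickle.dump(c,open("wrist4.pkl","wb"))
print(o["eef_pos"],c["img"][255:400,316:322,0].mean(1).astype(int).tolist())
E
```

```text
clock: 7.55
eef_pos: [477.4, 8.7, 195.2]
tool_rot: [-3.14, 0.094, -0.001]
contact_force: [-13.3, 2.1, 21.3]
gripper_width: 0.624
gripper_force: 68.3
[477.38085483   8.70186718 195.20773684] [120, 121, 120, 122, 122, 123, 119, 98, 92, 95, 100, 105, 110, 115, 120, 125, 129, 134, 139, 143, 149, 153, 157, 161, 165, 167, 169, 170, 158, 130, 125, 131, 134, 135, 137, 138, 140, 141, 143, 145, 147, 147, 148, 149, 149, 149, 150, 149, 150, 149, 149, 149, 149, 152, 157, 160, 165, 168, 169, 168, 166, 166, 166, 167, 166, 167, 167, 166, 166, 164, 164, 163, 161, 160, 159, 158, 157, 156, 156, 156, 155, 142, 134, 133, 133, 134, 135, 136, 136, 137, 137, 137, 137, 137, 138, 139, 137, 138, 138, 137, 138, 142, 145, 151, 154, 152, 147, 144, 142, 140, 139, 137, 135, 136, 136, 137, 137, 138, 137, 136, 135, 138, 140, 144, 147, 149, 150, 151, 151, 151, 151, 151, 153, 155, 156, 160, 160, 162, 161, 161, 160, 159, 158, 157, 157]
```

```bash
python3 - <<'E'
from tilt import *
yaw=-.06
w=load("wrist4"); o=np.r_[g(483,0)[0],310,g(711,0)[0],377.3]; b=np.r_[g(555,0)[0],0,g(638,0)[0],358]
r=fit(w,yaw,28,o,b); p=r.x; print(np.degrees(p[3]),r.fun.round(1),p[:3]-w["eef"])
E
```

```text
28.624562247694733 [-0.6 -0.3  0.3 -0.7  1.7 -1.4  1. ] [ -9.85802481  -0.40671359 -59.39900742]
```

```bash
echo '[[0.4,[0,0,1.5],0]]' | python3 drive.py; echo '[[0.4,[0,0,-10],0],[0.4,[0,0,-10],0],[0.4,[0,0,-2],0],[0.4,[0,0,0],0],[0.4,[0,0,0],0]]' | python3 drive.py; python3 - <<'E'
from rig import env, cams, workorder
import pickle
from tilt import *
o=env.get_obs(); c=cams.camera("wrist"); c["eef"]=o["eef_pos"]; c["rot"]=o["tool_rot"]; pickle.dump(c,open("wrist5.pkl","wb"))
print(o["eef_pos"],c["img"][255:400,316:322,0].mean(1).astype(int).tolist())
E
```

```text
clock: 7.7
eef_pos: [477.5, 8.7, 193.9]
tool_rot: [-3.14, 0.094, -0.002]
contact_force: [-11.8, 2.5, 20.2]
gripper_width: 0.623
gripper_force: 68.4
clock: 8.2
eef_pos: [477.3, 8.5, 214.0]
tool_rot: [3.14, -0.095, -0.001]
contact_force: [0.7, 0.3, -0.6]
gripper_width: 0.622
gripper_force: 66.1
[477.33774569   8.53787853 213.99330719] [121, 121, 120, 119, 120, 119, 118, 117, 113, 97, 92, 96, 99, 104, 109, 113, 117, 122, 126, 131, 136, 140, 145, 148, 153, 156, 160, 163, 165, 167, 166, 145, 127, 129, 134, 137, 138, 139, 140, 143, 144, 146, 148, 149, 150, 150, 151, 153, 153, 152, 152, 152, 152, 153, 152, 152, 153, 156, 160, 164, 167, 170, 167, 164, 162, 163, 163, 164, 163, 163, 162, 162, 161, 160, 159, 158, 156, 154, 154, 153, 152, 153, 151, 137, 136, 136, 138, 139, 139, 140, 140, 140, 140, 141, 141, 140, 141, 140, 140, 139, 140, 143, 148, 152, 154, 150, 145, 141, 139, 136, 135, 133, 133, 134, 134, 135, 134, 135, 141, 149, 153, 156, 158, 160, 162, 161, 161, 160, 160, 159, 158, 157, 157, 156, 155, 155, 155, 152, 149, 149, 150, 151, 149, 146, 144]
```

```bash
echo '[[0.4,[6,0.5,0],0],[0.4,[6.4,0.5,2],0],[0.4,[0,0,0],0],[0.4,[0,0,0],0]]' | python3 drive.py; python3 - <<'E'
from rig import env, cams, workorder
import cv2,pickle
from tilt import *
o=env.get_obs(); ims=[]
for n in("side","wrist"):
    c=cams.camera(n); c["eef"]=o["eef_pos"]; c["rot"]=o["tool_rot"]; pickle.dump(c,open(n+"6.pkl","wb")); ims.append(c["img"])
a=cv2.resize(ims[0][210:290,265:345],(400,400),interpolation=cv2.INTER_CUBIC); b=cv2.resize(ims[1][200:440,200:440],(400,400))
cv2.imwrite("pics/m6.png",cv2.cvtColor(np.hstack([a,b]),cv2.COLOR_RGB2BGR))
E
```

```text
clock: 8.65
eef_pos: [489.8, 6.8, 211.9]
tool_rot: [-3.14, 0.095, 0.001]
contact_force: [-0.5, -0.2, -0.1]
gripper_width: 0.619
gripper_force: 66.2
```

View pics/m6.png

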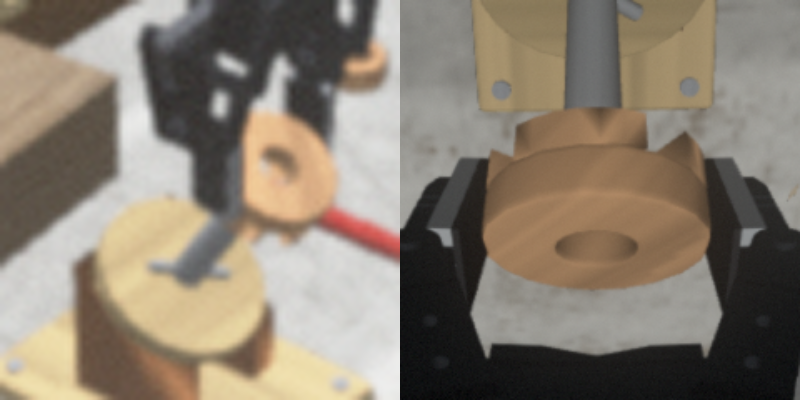

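```bash
echo '[[0.4,[2.6,0,4.2],0],[0.4,[2.6,0,4.2],0],[0.4,[0,0,0],0]]' | python3 drive.py; echo '[[0.4,[1.6,0,2.5],0],[0.4,[0,0,0],0]]' | python3 drive.py; echo '[[0.4,[1.6,0,2.5],0],[0.4,[0,0,0],0]]' | python3 drive.py
```

```text
clock: 9.05
eef_pos: [495.0, 6.5, 203.1]
tool_rot: [-3.14, 0.094, 0.002]
contact_force: [-0.9, -0.1, -0.6]
gripper_width: 0.621
gripper_force: 66.2
clock: 9.25
eef_pos: [496.6, 6.4, 201.0]
tool_rot: [-3.14, 0.095, 0.001]
contact_force: [-0.4, 0.1, -0.9]
gripper_width: 0.623
gripper_force: 66.2
clock: 9.45
eef_pos: [498.2, 6.3, 198.6]
tool_rot: [-3.14, 0.095, 0.0]
contact_force: [0.2, -0.4, 0.0]
gripper_width: 0.622
gripper_force: 66.2
```

```bash
echo '[[0.4,[1.6,0,2.5],0],[0.4,[1.6,0,2.5],0]]' | python3 drive.py; echo '[[0.4,[1.6,0,2.5],0],[0.4,[1.6,0,2.5],0]]' | python3 drive.py; echo '[[0.4,[1.6,0,2.5],0],[0.4,[1.6,0,2.5],0]]' | python3 drive.py
```

```text
clock: 9.65
eef_pos: [501.5, 6.1, 193.7]
tool_rot: [3.14, -0.095, 0.0]
contact_force: [-0.3, 0.7, -0.5]
gripper_width: 0.617
gripper_force: 66.1
clock: 9.85
eef_pos: [504.7, 5.9, 188.6]
tool_rot: [3.14, -0.095, -0.0]
contact_force: [-0.2, -0.4, -0.9]
gripper_width: 0.622
gripper_force: 66.1
clock: 10.05
eef_pos: [507.9, 5.7, 183.6]
tool_rot: [-3.14, 0.095, 0.0]
contact_force: [-0.5, -0.4, -0.0]
gripper_width: 0.623
gripper_force: 66.1
```

```bash
echo '[[0.4,[1.6,0,2.5],0],[0.4,[1.6,0,2.5],0],[0.4,[1.6,0,2.5],0]]' | python3 drive.py; echo '[[0.4,[1.6,0,2.5],0],[0.4,[1.6,0,2.5],0],[0.4,[0,0,0],0]]' | python3 drive.py; python3 - <<'E'
from h import *
from rig import env, cams, workorder
o=env.get_obs(); c=cams.camera("wrist"); c["eef"]=o["eef_pos"]; c["rot"]=o["tool_rot"]; pickle.dump(c,open("wrist7.pkl","wb"))
print(o["torque"],o["contact_force"]); print(c["img"][250:390:2,316:322].mean(1).astype(int).tolist())
E
```

```text
clock: 10.35
eef_pos: [512.7, 5.4, 176.1]
tool_rot: [-3.14, 0.095, 0.0]
contact_force: [0.7, -0.6, -0.6]
gripper_width: 0.621
gripper_force: 66.1
clock: 10.65
eef_pos: [515.8, 5.2, 171.0]
tool_rot: [-3.14, 0.095, 0.001]
contact_force: [0.1, 0.3, -1.0]
gripper_width: 0.623
gripper_force: 66.2
[0.00181181 0.05648626 0.00074805] [ 0.05466061  0.32344789 -0.96186455]
[[106, 106, 105], [106, 106, 106], [106, 107, 106], [107, 107, 106], [106, 106, 105], [106, 107, 106], [107, 108, 107], [94, 83, 73], [96, 76, 56], [104, 81, 60], [113, 89, 66], [123, 97, 71], [132, 103, 76], [141, 110, 81], [150, 117, 86], [158, 124, 91], [164, 128, 94], [168, 132, 96], [147, 115, 84], [129, 101, 74], [138, 108, 79], [139, 108, 79], [143, 112, 82], [145, 114, 83], [150, 118, 86], [152, 119, 87], [153, 119, 87], [153, 120, 88], [153, 119, 88], [153, 120, 88], [152, 118, 87], [156, 122, 90], [165, 129, 94], [170, 133, 98], [166, 129, 96], [163, 127, 93], [164, 128, 94], [164, 128, 94], [163, 127, 94], [162, 127, 93], [159, 124, 91], [155, 121, 89], [154, 120, 89], [153, 119, 88], [126, 108, 92], [108, 108, 108], [108, 108, 109], [108, 108, 109], [108, 108, 109], [108, 108, 109], [108, 109, 109], [107, 108, 109], [107, 108, 109], [108, 109, 109], [107, 108, 109], [108, 109, 110], [107, 108, 110], [109, 111, 111], [110, 112, 113], [111, 113, 115], [112, 113, 115], [113, 116, 117], [114, 117, 118], [115, 117, 120], [116, 118, 121], [116, 119, 122], [118, 120, 123], [119, 121, 123], [118, 120, 124], [120, 123, 126]]
```

```bash
echo '[[0.4,[1.6,0,2.5],0],[0.4,[1.6,0,2.5],0],[0.4,[1.6,0,2.5],0]]' | python3 drive.py; echo '[[0.4,[1.6,0,2.5],0],[0.4,[1.1,0,1.7],0],[0.4,[0,0,0],0]]' | python3 drive.py;  echo '[[0.4,[0.5,0,0.8],0],[0.4,[0.5,0,0.8],0]]' | python3 drive.py
```

```text
clock: 11.0
eef_pos: [520.7, 4.9, 163.6]
tool_rot: [-3.14, 0.095, -0.0]
contact_force: [0.4, 1.2, -0.7]
gripper_width: 0.619
gripper_force: 66.1
clock: 11.3
eef_pos: [523.2, 4.8, 159.3]
tool_rot: [-3.14, 0.095, 0.001]
contact_force: [-0.6, -0.6, -1.3]
gripper_width: 0.623
gripper_force: 66.1
clock: 11.5
eef_pos: [524.2, 4.7, 158.1]
tool_rot: [3.14, -0.094, 0.0]
contact_force: [0.5, 1.0, -1.3]
gripper_width: 0.62
gripper_force: 66.1
```

```bash
for i in 1; do :; done; echo '[[0.4,[0.5,0,0.8],0],[0.4,[0.5,0,0.8],0],[0.4,[0.5,0,0.8],0]]' | python3 drive.py|grep -E 'eef|contact'; echo '[[0.4,[0.5,0,0.8],0],[0.4,[0.5,0,0.8],0]]' | python3 drive.py|grep -E 'eef|contact';echo '[[0.4,[0.5,0,0.8],0],[0.4,[0.5,0,0.8],0]]' | python3 drive.py|grep -E 'eef|contact'
```

```text
eef_pos: [525.7, 4.6, 155.6]
contact_force: [-0.3, -0.1, -0.8]
eef_pos: [526.7, 4.6, 154.0]
contact_force: [0.3, -0.3, -0.6]
eef_pos: [527.7, 4.5, 152.4]
contact_force: [0.5, 0.2, -0.2]
```

```bash
echo '[[0.4,[0.5,0,0.8],0],[0.4,[0.5,0,0.8],0]]' | python3 drive.py|grep -E 'eef|contact'; echo '[[0.4,[0.5,0,0.8],0]]' | python3 drive.py|grep -E 'eef|contact';echo '[[0.4,[0.5,0,0.8],0]]' | python3 drive.py|grep -E 'eef|contact'
```

```text
eef_pos: [528.7, 4.5, 150.8]
contact_force: [1.0, -0.2, -0.8]
eef_pos: [529.2, 4.4, 150.0]
contact_force: [-0.1, -0.3, -0.0]
eef_pos: [529.7, 4.4, 149.2]
contact_force: [-0.0, 0.3, -0.5]
```

```bash
echo '[[0.4,[0.5,0,0.8],0]]' | python3 drive.py|grep -E 'eef|contact'; echo '[[0.4,[0.5,0,0.8],0]]' | python3 drive.py|grep -E 'eef|contact';echo '[[0.4,[0.3,0,0.4],0]]' | python3 drive.py|grep -E 'eef|contact'
```

```text
eef_pos: [530.1, 4.4, 148.9]
contact_force: [-10.4, -0.3, 17.8]
eef_pos: [530.2, 4.4, 148.7]
contact_force: [-21.6, -0.5, 30.4]
eef_pos: [530.3, 4.4, 148.7]
contact_force: [-23.3, -0.7, 33.0]
```

```bash
echo '[[0.4,[-0.6,0,-1],0],[1,[0,0,0],0],[1,[0,0,0],0],[1,[0,0,0],0],[1,[0,0,0],0],[1,[0,0,-30],0],[1,[0,20,-40],0],[1,[0,40,-20],0]]' | python3 drive.py; python3 - <<'E'
from rig import env, cams, workorder
import cv2
from h import *
o=env.get_obs(); ims=[]
for n in("side","top"):
    c=cams.camera(n); pickle.dump(c,open(n+"8.pkl","wb")); ims.append(c["img"])
a=cv2.resize(ims[0][230:310,265:345],(400,400),interpolation=cv2.INTER_CUBIC); b=cv2.resize(ims[1][215:275,270:330],(400,400),interpolation=cv2.INTER_CUBIC)
cv2.imwrite("pics/m8.png",cv2.cvtColor(np.hstack([a,b]),cv2.COLOR_RGB2BGR))
E
```

```text
clock: 13.7
eef_pos: [527.4, -54.8, 241.2]
tool_rot: [3.14, -0.09, 0.005]
contact_force: [0.3, 0.7, -1.0]
gripper_width: 1.001
gripper_force: 0.0
```

View pics/m8.png

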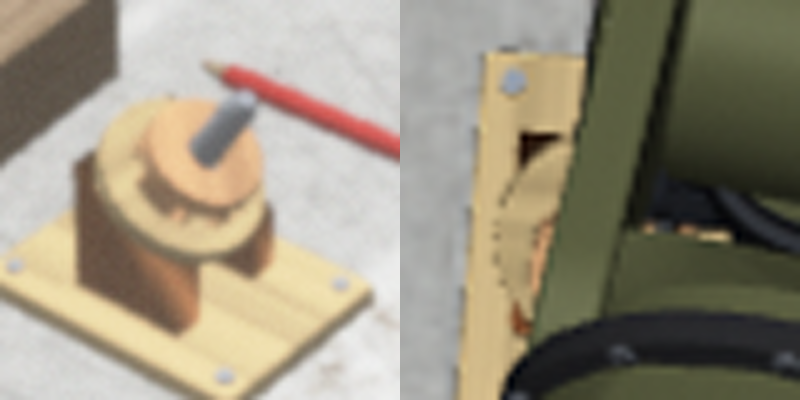

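```bash
python3 - <<'E'
from h import *
c=load("side8"); Rm=R.from_euler("z",-.06)*R.from_euler("y",-np.radians(32)); t=np.linspace(0,6.283,100)
f=lambda q:((q-[265,230])*5)
def ex(r,s):
    q=f(proj(c,Rm.apply(np.c_[r*np.cos(t),r*np.sin(t),0*t+s])+[534,4.6,75])); return q.min(0).round(),q.max(0).round()
for s in(22,29): print(s,ex(28,s))
print("seat",ex(41,0),"tip",f(proj(c,Rm.apply([[0,0,67],[0,0,22],[0,0,29]])+[534,4.6,75])).round())
E
```

```text
22 (array([147.,  91.]), array([262., 200.]))
29 (array([154.,  83.]), array([268., 192.]))
seat (array([101.,  90.]), array([267., 249.])) tip [[247.  94.]
 [205. 145.]
 [211. 137.]]
```

```bash
echo '[[1,[-17.6,41,0],0],[1,[-17.6,41,0],0],[1,[-17.6,41,10],0],[1,[-17.6,41,20],0],[1,[-17.6,41,20],0],[1,[0,0,0],0],[1,[0,0,0],0]]' | python3 drive.py; python3 - <<'E'
from rig import env, cams, workorder
import cv2
from h import *
o=env.get_obs(); c=cams.camera("wrist"); c["eef"]=o["eef_pos"]; c["rot"]=o["tool_rot"]; pickle.dump(c,open("wrist9.pkl","wb"))
h=cv2.cvtColor(c["img"],cv2.COLOR_RGB2HSV); m=cv2.inRange(h,(5,80,90),(20,255,255))
n,l,st,ce=cv2.connectedComponentsWithStats(m)
for i in range(1,n):
    if st[i,4]>300: print(st[i],ce[i],wpix(c,*(st[i,:2]+st[i,2:4]/2),6))
E
```

```text
clock: 14.5
eef_pos: [426.3, -255.1, 187.6]
tool_rot: [-3.139, 0.098, 0.002]
contact_force: [-0.1, 0.3, 0.0]
gripper_width: 0.997
gripper_force: 0.0
[610  12  30  25 656] [625.7195122   23.82012195] [ 607.3 -536.6    6. ]
[   0   37   57  184 6127] [ 28.43969316 137.11033132] [538.9 -21.6   6. ]
[603  38  37 152 817] [625.43206854 114.88861689] [ 523.5 -521.8    6. ]
[523 176  28  54 378] [535.53439153 210.76719577] [ 446.6 -427.4    6. ]
[ 290  181   66   65 2756] [322.39658926 213.00399129] [ 445.8 -260.8    6. ]
```

```bash
echo '[[1,[20,3.7,20],0],[1,[0,0,45],0],[1,[0,0,35],0],[1,[0,0,8],0],[1,[0,0,0],0]]' | python3 drive.py|grep eef; echo '[[1,[0,0,6],0],[0.3,[0,0,0],0],[0.3,[0,0,0],0],[0.3,[0,0,0],0],[0.3,[0,0,0],0],[0.3,[0,0,0],0]]' | python3 drive.py
```

```text
eef_pos: [446.8, -258.9, 80.2]
clock: 15.65
eef_pos: [446.7, -260.0, 75.5]
tool_rot: [3.139, -0.095, 0.002]
contact_force: [-2.5, 3.2, 10.7]
gripper_width: 0.497
gripper_force: 60.0
```

```bash
echo '[[0.3,[0,0,-20],0],[0.3,[0,0,-40],0],[0.3,[0,0,-50],0],[0.3,[4,-45,-50],0],[0.3,[4,-45,0],0],[0.3,[4,-45,0],0],[0.3,[4,-45,0],0],[0.3,[4,-45,0],0]]' | python3 drive.py|grep eef; echo '[[0.3,[1.6,-43,0],0],[0.3,[0,0,0],0],[0.3,[0,0,0],0]]' | python3 drive.py
```

```text
eef_pos: [478.0, -46.2, 222.0]
clock: 16.75
eef_pos: [482.3, -4.5, 221.7]
tool_rot: [3.14, -0.092, 0.001]
contact_force: [0.5, 0.3, -1.1]
gripper_width: 0.499
gripper_force: 61.6
```

```bash
echo '[[0.3,[1.5,-11.1,0],0],[0.3,[0,0,8],0],[0.3,[0,0,0],0]]' | python3 drive.py; python3 - <<'E'
from rig import env, cams, workorder
from tilt import *
o=env.get_obs(); c=cams.camera("wrist"); c["eef"]=o["eef_pos"]; c["rot"]=o["tool_rot"]; pickle.dump(c,open("wrist10.pkl","wb"))
print(c["img"][230:400,316:322,0].mean(1).astype(int).tolist()); 
for v in(300,320,340): print(v,c["img"][v,180:460:2].mean(1).astype(int).tolist())
E
echo '[[0.3,[0,0,2],0],[0.3,[0,0,1.5],0]]' | python3 drive.py|grep -E 'eef|contact'; echo '[[0.3,[0,0,1.5],0]]' | python3 drive.py|grep -E 'eef|contact'; echo '[[0.3,[0,0,1.5],0]]' | python3 drive.py|grep -E 'eef|contact'
```

```text
clock: 17.05
eef_pos: [484.1, 5.5, 212.2]
tool_rot: [-3.14, 0.096, 0.003]
contact_force: [-0.2, -0.6, -0.3]
gripper_width: 0.495
gripper_force: 61.6
[103, 103, 103, 103, 103, 103, 104, 103, 103, 103, 103, 103, 104, 103, 103, 103, 103, 103, 104, 104, 105, 106, 105, 108, 108, 108, 108, 108, 109, 110, 110, 107, 94, 88, 87, 88, 89, 89, 90, 94, 104, 124, 152, 156, 155, 154, 154, 152, 152, 151, 151, 152, 153, 153, 155, 156, 156, 158, 159, 159, 160, 160, 161, 161, 161, 161, 160, 160, 160, 160, 159, 161, 162, 161, 161, 158, 157, 158, 159, 158, 159, 159, 159, 157, 156, 157, 157, 157, 157, 157, 157, 156, 155, 153, 152, 153, 154, 156, 156, 146, 119, 92, 90, 91, 93, 96, 97, 99, 101, 102, 106, 113, 127, 162, 179, 179, 178, 178, 176, 176, 177, 176, 175, 177, 178, 178, 179, 179, 179, 179, 180, 179, 179, 180, 179, 178, 171, 147, 143, 142, 142, 143, 145, 148, 152, 152, 154, 155, 154, 153, 153, 154, 155, 157, 159, 160, 160, 161, 160, 159, 159, 158, 157, 157, 157, 157, 157, 156, 155, 154]
300 [158, 156, 157, 157, 158, 157, 155, 158, 157, 156, 156, 158, 162, 160, 158, 160, 157, 155, 155, 161, 162, 161, 
[... 1348 characters left out ...]
9, 31, 31, 30, 39, 122, 148, 147, 63, 48, 40, 31, 34, 32, 35, 34, 33, 33, 115, 123, 123, 125, 127, 127, 127, 125, 126, 126, 123, 122, 120, 122, 121, 122, 125, 129, 125, 103, 93, 88, 84, 84, 85, 86, 81, 86, 88, 92, 100, 117, 141, 141, 142, 141, 141, 143, 142, 141, 142, 142, 141, 143, 142, 142, 137, 138, 137, 140, 56, 41, 39, 41, 40, 41, 39, 42, 49, 52, 138, 145, 142, 79, 40, 39, 36, 38, 41, 37, 39, 36, 38, 39, 40, 38, 38, 38, 38, 39, 78, 151, 158, 157, 156, 153, 151, 151, 153, 150, 149, 144, 133, 130, 132, 141]
eef_pos: [484.5, 5.6, 209.7]
contact_force: [0.3, 0.3, 0.8]
eef_pos: [484.5, 5.7, 208.4]
contact_force: [-3.6, -0.9, 7.4]
eef_pos: [484.5, 5.7, 207.5]
contact_force: [-9.9, -0.7, 18.8]
```

```bash
echo '[[0.3,[0,0,1.5],0]]' | python3 drive.py|grep -E 'eef|contact|width'; echo '[[0.3,[0,0,1.5],0]]' | python3 drive.py|grep -E 'eef|contact|width'; echo '[[0.3,[0,0,1.5],0],[0.3,[0,0,1.5],0]]' | python3 drive.py|grep -E 'eef|contact|width'
```

```text
eef_pos: [484.5, 5.8, 206.7]
contact_force: [-15.8, -0.6, 28.4]
gripper_width: 0.499
eef_pos: [484.6, 5.7, 205.7]
contact_force: [-11.2, -5.3, 26.1]
gripper_width: 0.501
eef_pos: [484.8, 5.6, 203.0]
contact_force: [-10.0, -3.3, 24.2]
gripper_width: 0.499
```

```bash
cat > snap.py <<'E'
import sys
from rig import env, cams, workorder
from tilt import *
import itertools
def snap(name):
    o=env.get_obs(); c=cams.camera("wrist"); c["eef"]=o["eef_pos"]; c["rot"]=o["tool_rot"]; pickle.dump(c,open(name+".pkl","wb")); return c
def rle(a,off,step=1,thr=10):  # list edges: (pixel, before, after)
    a=np.asarray(a,float); d=a[2:]-a[:-2]; out=[]; i=0
    while i<len(d):
        if abs(d[i])>thr:
            j=i
            while j+1<len(d) and abs(d[j+1])>thr and d[j+1]*d[i]>0: j+=1
            k=i+np.argmax(abs(d[i:j+1])); out.append((off+(k+1)*step,int(a[i]),int(a[min(j+2,len(a)-1)]))); i=j+1
        else: i+=1
    return out
if __name__=="__main__":
    c=snap(sys.argv[1]); print(c["eef"]); print("v",rle(c["img"][230:400,316:322,0].mean(1),230,thr=8))
    for v in(325,335): print(v,rle(c["img"][v-1:v+2,250:390,0].mean(0),250,thr=12))
E
python3 snap.py wrist11
```

```text
[484.81622678   5.61692229 203.00726269]
v [(np.int64(266), 107, 97), (np.int64(281), 105, 155), (np.int64(329), 157, 99), (np.int64(345), 118, 180), (np.int64(365), 180, 146)]
325 [(np.int64(251), 54, 39), (np.int64(265), 38, 159), (np.int64(294), 157, 79), (np.int64(302), 85, 153), (np.int64(331), 152, 99), (np.int64(342), 94, 177), (np.int64(370), 179, 47), (np.int64(385), 45, 74)]
335 [(np.int64(266), 38, 159), (np.int64(296), 160, 92), (np.int64(339), 108, 181), (np.int64(369), 177, 46), (np.int64(388), 50, 114)]
```

```bash
cat > tf.py <<'E'
from tilt import *
def run(n,r,L,T,Rr,B,bl,br,bb,h,yaw=-.061):
    w=load(n); s=fit(w,yaw,r,np.r_[L,T,Rr,B],np.r_[bl,0,br,bb]); p=s.x; N=(R.from_euler("z",yaw)*R.from_euler("y",-p[3])).apply([0,0,1])
    print(n,"tilt",np.degrees(p[3]).round(1),s.fun.round(1),"top rel",(p[:3]-w["eef"]).round(1),"origin rel",(p[:3]-h*N-w["eef"]).round(1))
E
python3 - <<'E'
from tf import run
run("wrist10",23,266,271.5,369.5,367,295,339,342.5,12)
run("wrist11",23,265,281,370,365,294,341.5,345,12)
E
```

```text
wrist10 tilt -6.2 [-0.7  0.3 -0.1  0.5  0.8 -0.  -0.9] top rel [ -6.2  -0.4 -74.9] origin rel [ -7.5  -0.3 -86.9]
wrist11 tilt 8.2 [-0.6  0.3  0.9  0.7  1.6 -1.8 -1.1] top rel [ -6.2  -0.5 -71. ] origin rel [ -4.4  -0.6 -82.8]
```

```bash
python3 - <<'E'
from tilt import *
for n,o,b,zs in(("wrist10",(266,271.5,369.5,367),(295,0,339,342.5),(-64,-68,-72)),("wrist11",(265,281,370,365),(294,0,341.5,345),(-62,-66,-70)),("wrist2",(249.8,267.5,386.6,386),(293,0,342.8,353.5),(-56,-60))):
    w=load(n); r0=28 if n=="wrist2" else 23
    for z in zs:
        def res(q):
            p=[q[0],q[1],w["eef"][2]+z,q[2]]
            return np.r_[(ext(w,p,-.061,r0)-o),(ext(w,p,-.061,9.5)-b)[[0,2,3]]]
        s=least_squares(res,[w["eef"][0],w["eef"][1],.1],x_scale=[1,1,.02]); print(n,z,(s.x[:2]-w["eef"][:2]).round(1),np.degrees(s.x[2]).round(1),s.fun.round(1))
E
```

```text
wrist10 -64 [-0.7 -0.7] 2.8 [-4.9  0.4  4.1  0.4 -1.   1.7 -0. ]
wrist10 -68 [-2.7 -0.6] -0.2 [-3.2  0.3  2.5  0.4 -0.3  1.  -0.4]
wrist10 -72 [-4.7 -0.4] -3.5 [-1.7  0.3  1.   0.5  0.3  0.4 -0.7]
wrist11 -62 [-1.5 -0.8] 12.8 [-4.2  0.4  4.5  0.8  0.1 -0.3 -0.5]
wrist11 -66 [-3.6 -0.7] 10.8 [-2.6  0.4  2.8  0.7  0.8 -1.  -0.8]
wrist11 -70 [-5.7 -0.5] 8.7 [-1.   0.3  1.3  0.7  1.4 -1.7 -1. ]
wrist2 -56 [-0.8 -1. ] 3.8 [-3.4  0.4  3.1  0.7  0.6 -0.3 -0.5]
wrist2 -60 [-2.9 -0.9] 0.9 [-1.2  0.5  0.9  0.7  1.3 -1.  -1.1]
```

```bash
echo '[[0.3,[0,0,1.5],0],[0.3,[0,0,1.5],0]]' | python3 drive.py|grep -E 'eef|contact|width'; echo '[[0.3,[0,0,1.5],0],[0.3,[0,0,1.5],0],[0.3,[0,0,1],0]]' | python3 drive.py|grep -E 'eef|contact|width'; python3 snap.py wrist12
```

```text
eef_pos: [485.0, 5.6, 200.3]
contact_force: [-13.3, -2.8, 31.5]
gripper_width: 0.501
eef_pos: [485.3, 5.6, 196.5]
contact_force: [-10.6, -1.8, 28.6]
gripper_width: 0.503
[485.28191729   5.57288163 196.50727897]
v [(np.int64(278), 104, 116), (np.int64(297), 126, 156), (np.int64(318), 157, 148), (np.int64(320), 148, 158), (np.int64(328), 157, 109), (np.int64(331), 109, 118), (np.int64(349), 141, 181), (np.int64(364), 176, 153)]
325 [(np.int64(251), 56, 36), (np.int64(263), 38, 156), (np.int64(299), 146, 115), (np.int64(302), 115, 156), (np.int64(331), 150, 116), (np.int64(338), 112, 173), (np.int64(371), 179, 44), (np.int64(385), 46, 76)]
335 [(np.int64(264), 38, 158), (np.int64(293), 153, 85), (np.int64(342), 103, 174), (np.int64(370), 178, 44), (np.int64(388), 49, 113)]
```

```bash
python3 - <<'E'
from tf import run
run("wrist12",23,263.5,297,371,364,293,342,349,12)
E
echo '[[0.3,[0,0,1],0],[0.3,[0,0,1],0]]' | python3 drive.py|grep -E 'eef|contact|width'; python3 snap.py wrist13
```

```text
wrist12 tilt 21.6 [-0.7  0.3  1.   0.7  1.8 -2.1 -1. ] top rel [ -7.3  -0.3 -66.5] origin rel [ -2.9  -0.6 -77.7]
eef_pos: [485.4, 5.6, 194.7]
contact_force: [-10.0, -2.5, 28.4]
gripper_width: 0.497
[485.44272495   5.57810175 194.7493904 ]
v [(np.int64(281), 104, 122), (np.int64(302), 129, 156), (np.int64(323), 148, 158), (np.int64(328), 157, 112), (np.int64(331), 112, 123), (np.int64(349), 148, 179), (np.int64(363), 172, 154)]
325 [(np.int64(251), 55, 37), (np.int64(263), 37, 152), (np.int64(330), 148, 132), (np.int64(334), 133, 160), (np.int64(372), 176, 43), (np.int64(385), 45, 75)]
335 [(np.int64(264), 39, 155), (np.int64(294), 148, 83), (np.int64(342), 100, 169), (np.int64(370), 174, 43), (np.int64(388), 49, 114)]
```

```bash
echo '[[0.3,[0,0,1.2],0],[0.3,[0,0,-10],0],[0.3,[0,0,-10],0],[0.3,[0,0,0],0],[0.3,[3,-0.8,0],0],[0.3,[3.5,-0.8,2],0],[0.3,[0,0,3],0],[0.3,[0,0,0],0]]' | python3 drive.py; python3 snap.py wrist14
```

```text
clock: 19.55
eef_pos: [490.9, 7.2, 204.7]
tool_rot: [-3.14, 0.094, 0.002]
contact_force: [0.3, 0.0, 0.2]
gripper_width: 0.502
gripper_force: 79.0
[490.86535711   7.16469515 204.70584531]
v [(np.int64(279), 117, 106), (np.int64(281), 106, 120), (np.int64(301), 128, 156), (np.int64(330), 159, 110), (np.int64(332), 110, 120), (np.int64(350), 145, 180), (np.int64(365), 174, 144)]
325 [(np.int64(251), 54, 38), (np.int64(263), 39, 154), (np.int64(335), 143, 157), (np.int64(372), 178, 46), (np.int64(385), 45, 75)]
335 [(np.int64(263), 39, 157), (np.int64(294), 146, 88), (np.int64(342), 101, 171), (np.int64(371), 175, 44), (np.int64(388), 51, 114)]
```

```bash
echo '[[0.3,[3.2,0,0],0],[0.3,[0,0,0],0]]' | python3 drive.py|grep -E 'eef|contact'; echo '[[0.3,[1.6,0,2.5],0],[0.3,[1.6,0,2.5],0]]' | python3 drive.py|grep -E 'eef|contact';  echo '[[0.3,[1.6,0,2.5],0],[0.3,[0,0,0],0]]' | python3 drive.py|grep -E 'eef|contact'; echo '[[0.3,[1.6,0,2.5],0],[0.3,[0,0,0],0]]' | python3 drive.py|grep -E 'eef|contact'
```

```text
eef_pos: [494.6, 6.9, 205.7]
contact_force: [0.4, 0.4, -0.9]
eef_pos: [497.6, 6.7, 200.5]
contact_force: [0.9, 0.1, -1.4]
eef_pos: [499.1, 6.6, 197.7]
contact_force: [0.2, 0.5, -1.8]
eef_pos: [500.7, 6.5, 195.4]
contact_force: [0.5, -0.3, -0.2]
```

```bash
echo '[[0.3,[1.6,0,2.5],0],[0.3,[1.6,0,2.5],0]]' | python3 drive.py|grep -E 'eef|contact'; echo '[[0.3,[1.6,0,2.5],0],[0.3,[1.6,0,2.5],0]]' | python3 drive.py|grep -E 'eef|contact'; echo '[[0.3,[1.6,0,2.5],0],[0.3,[1.6,0,2.5],0]]' | python3 drive.py|grep -E 'eef|contact'; python3 snap.py wrist15
```

```text
eef_pos: [503.9, 6.4, 190.5]
contact_force: [-0.0, 0.5, -0.6]
eef_pos: [507.2, 6.2, 185.4]
contact_force: [-0.8, 0.2, -0.6]
eef_pos: [510.3, 6.0, 180.4]
contact_force: [-0.7, -0.9, 0.0]
[510.33598509   5.95779901 180.3861454 ]
v [(np.int64(232), 157, 171), (np.int64(261), 156, 110), (np.int64(281), 104, 121), (np.int64(301), 133, 157), (np.int64(323), 157, 110), (np.int64(371), 119, 151)]
325 [(np.int64(251), 56, 38), (np.int64(263), 40, 156), (np.int64(334), 115, 163), (np.int64(372), 179, 45), (np.int64(385), 44, 73)]
335 [(np.int64(263), 36, 158), (np.int64(294), 149, 81), (np.int64(298), 80, 92), (np.int64(336), 77, 112), (np.int64(342), 100, 173), (np.int64(371), 176, 43), (np.int64(388), 50, 114)]
```

```bash
echo '[[0.3,[1.6,0,2.5],0],[0.3,[1.6,0,2.5],0],[0.3,[1.6,0,2.5],0],[0.3,[1.1,0,1.7],0]]' | python3 drive.py|grep -E 'eef|contact'; echo '[[0.3,[0.5,0,0.8],0],[0.3,[0.5,0,0.8],0]]' | python3 drive.py|grep -E 'eef|contact'; echo '[[0.3,[0.5,0,0.8],0],[0.3,[0.5,0,0.8],0]]' | python3 drive.py|grep -E 'eef|contact'; echo '[[0.3,[0.5,0,0.8],0]]' | python3 drive.py|grep -E 'eef|contact'
```

```text
eef_pos: [516.2, 5.6, 171.2]
contact_force: [-0.7, -0.2, -0.1]
eef_pos: [517.1, 5.6, 169.8]
contact_force: [-0.6, 1.0, -0.2]
eef_pos: [518.1, 5.5, 168.3]
contact_force: [-0.4, -0.7, -0.6]
eef_pos: [518.6, 5.5, 167.5]
contact_force: [-3.0, 0.2, 5.1]
```

```bash
echo '[[0.3,[-0.3,0,-0.5],0],[1,[0,0,0],0],[1,[0,0,0],0],[1,[0,0,0],0],[1,[0,0,-30],0],[1,[0,0,-20],0],[1,[0,0,0],0]]' | python3 drive.py|grep -E 'eef|contact|clock'; python3 - <<'E'
from rig import env, cams, workorder
from h import *
c=cams.camera("side"); pickle.dump(c,open("side16.pkl","wb")); t=np.linspace(0,6.283,100); Rm=R.from_euler("z",-.06)*R.from_euler("y",-np.radians(32))
img=cv2.cvtColor(c["img"],cv2.COLOR_RGB2BGR); a=cv2.resize(img[230:310,265:345],(640,640),interpolation=cv2.INTER_CUBIC)
for s,r,col in((22,28,(255,0,0)),(34,23,(0,255,0)),(39,23,(0,0,255))):
    q=(proj(c,Rm.apply(np.c_[r*np.cos(t),r*np.sin(t),0*t+s])+[534,4.6,75])-[265,230])*8; cv2.polylines(a,[q.astype(int)],True,col,1)
w=cams.camera("wrist")["img"]; np.save("w16.npy",w)
cv2.imwrite("pics/m16.png",a[:600])
E
```

```text
clock: 22.65
eef_pos: [519.2, 5.4, 220.5]
contact_force: [-0.5, 1.0, -0.2]
```

View pics/m16.png

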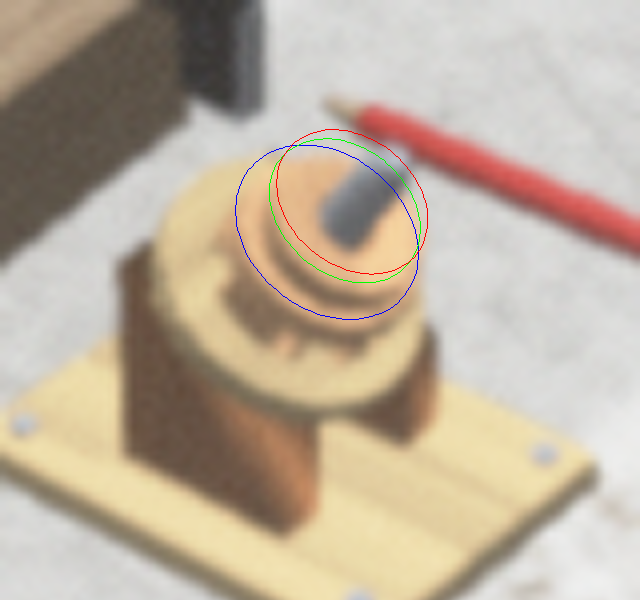

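```bash
echo '[[0.3,[0,0,0],0],[0.3,[0,0,10],0],[0.3,[0,0,10],0],[0.3,[0,0,8],0],[0.3,[0,0,0],0]]' | python3 drive.py|grep -E 'eef|contact|width'; echo '[[0.3,[0,0,2],0],[0.3,[0,0,2],0]]' | python3 drive.py|grep -E 'eef|contact'; echo '[[0.3,[0,0,2],0]]' | python3 drive.py|grep -E 'eef|contact'; echo '[[0.3,[0,0,1],0]]' | python3 drive.py|grep -E 'eef|contact'
```

```text
eef_pos: [517.8, 5.5, 188.1]
contact_force: [0.6, 0.8, 0.6]
gripper_width: 0.304
eef_pos: [518.4, 5.5, 186.0]
contact_force: [0.9, -0.7, 0.1]
eef_pos: [518.4, 5.5, 184.1]
contact_force: [0.0, 0.0, 0.6]
eef_pos: [518.4, 5.5, 183.0]
contact_force: [-0.4, 0.4, 4.9]
```

```bash
echo '[[0.3,[0.5,0,1],0],[0.3,[0.3,0,0.5],0]]' | python3 drive.py|grep -E 'eef|contact'; echo '[[0.3,[0,0,-30],0],[1,[0,0,-30],0],[1,[18,44,0],0],[1,[18,44,0],0],[1,[18,44,0],0],[1,[18,44,0],0],[1,[18,44,10],0],[1,[18,44,10],0]]' | python3 drive.py|grep eef; echo '[[1,[0,0,30],0],[1,[0,0,0],0],[1,[0,0,0],0]]' | python3 drive.py|grep -E 'eef|clock|width'; python3 - <<'E'
from snap import *
c=snap("wrist17"); print(c["eef"])
h=cv2.cvtColor(c["img"],cv2.COLOR_RGB2HSV); m=cv2.inRange(h,(5,80,90),(20,255,255))
n,l,st,ce=cv2.connectedComponentsWithStats(m)
for i in range(1,n):
    if st[i,4]>300: print(st[i],ce[i],wpix(c,*(st[i,:2]+st[i,2:4]/2),8))
E
```

```text
eef_pos: [518.9, 5.5, 182.5]
contact_force: [-13.0, 0.4, 19.3]
eef_pos: [611.4, -266.6, 221.5]
clock: 24.95
eef_pos: [611.0, -264.0, 191.7]
gripper_width: 1.0
[ 610.96980755 -264.04793168  191.6849023 ]
[   0    0   74   27 1015] [24.1182266  9.0226601] [824.6 -41.    8. ]
[  0 177  46  19 359] [ 19.95543175 185.61559889] [675.6 -12.4   8. ]
[ 315  186   49   50 1333] [338.75243811 210.63540885] [ 631.3 -281.3    8. ]
[599 229  41  39 973] [618.74922919 247.4614594 ] [ 587. -544.    8.]
[   0  256   92  105 4329] [ 44.10533611 291.81335181] [560.1  -4.7   8. ]
[ 579  257   61  117 1567] [615.28589662 329.8889598 ] [ 516.7 -550.     8. ]
[  0 340  60  51 666] [ 22.87537538 367.93243243] [489.6  55.1   8. ]
```

```bash
echo '[[1,[21.5,15.2,20],0],[1,[0,0,40],0],[1,[0,0,35],0],[1,[0,0,12],0],[1,[0,0,0],0]]' | python3 drive.py|grep eef; echo '[[1,[0,0,5],0],[1,[0,0,0],0],[0.2,[0,0,0],0],[0.2,[0,0,0],0],[0.2,[0,0,0],0],[0.2,[0,0,0],0],[0.2,[0,0,0],0],[0.2,[0,0,0],0]]' | python3 drive.py
```

```text
eef_pos: [631.7, -280.3, 84.6]
clock: 26.3
eef_pos: [631.9, -281.2, 80.3]
tool_rot: [3.14, -0.095, 0.002]
contact_force: [-1.6, -0.4, 5.4]
gripper_width: 0.368
gripper_force: 59.3
```

```bash
echo '[[0.2,[0,0,-20],0],[0.2,[0,0,-40],0],[0.2,[0,0,-40],0],[0.2,[0,0,-40],0],[0.2,[0,0,-20],0],[0.2,[-20,-35,0],0],[0.2,[-20,-35,0],0],[0.2,[-20,-35,0],0]]' | python3 drive.py|grep eef; echo '[[0.2,[-20,-35,0],0],[0.2,[-20,-35,0],0],[0.2,[-20,-35,0],0],[0.2,[-20,-35,0],0],[0.2,[-20,-33,0],0],[0.2,[0,0,0],0],[0.2,[0,0,0],0]]' | python3 drive.py
```

```text
eef_pos: [577.0, -171.5, 239.4]
clock: 27.8
eef_pos: [488.6, 6.5, 239.8]
tool_rot: [3.14, -0.092, 0.001]
contact_force: [0.1, -0.2, -0.2]
gripper_width: 0.374
gripper_force: 59.6
```

Right over the spot. Down to first contact.

```bash
echo '[[0.2,[-1,0,10],0],[0.2,[0,0,10],0],[0.2,[0,0,3],0],[0.2,[0,0,0],0]]' | python3 drive.py|grep -E 'eef|contact'; python3 snap.py wrist18; echo '[[0.2,[0,0,1.5],0],[0.2,[0,0,1.5],0]]' | python3 drive.py|grep -E 'eef|contact'; echo '[[0.2,[0,0,1.5],0]]' | python3 drive.py|grep -E 'eef|contact'; echo '[[0.2,[0,0,1.5],0]]' | python3 drive.py|grep -E 'eef|contact'
```

```text
eef_pos: [487.5, 5.7, 215.5]
contact_force: [-0.6, 0.8, -0.8]
[487.48115077   5.70734847 215.45311608]
v [(np.int64(269), 113, 90), (np.int64(282), 94, 167), (np.int64(298), 167, 158), (np.int64(323), 158, 87), (np.int64(340), 93, 163)]
325 [(np.int64(251), 38, 71), (np.int64(266), 72, 41), (np.int64(279), 40, 174), (np.int64(295), 167, 84), (np.int64(340), 79, 148), (np.int64(356), 150, 44), (np.int64(368), 42, 72), (np.int64(383), 74, 40)]
335 [(np.int64(257), 38, 144), (np.int64(264), 143, 50), (np.int64(281), 39, 175), (np.int64(302), 164, 96), (np.int64(333), 90, 142), (np.int64(354), 150, 42), (np.int64(370), 52, 141), (np.int64(380), 139, 41)]
eef_pos: [487.7, 6.1, 213.6]
contact_force: [-0.1, 0.1, 1.8]
eef_pos: [487.6, 6.1, 212.5]
contact_force: [-8.1, -1.0, 15.3]
eef_pos: [487.5, 6.1, 211.7]
contact_force: [-15.9, -1.3, 26.1]
```

```bash
echo '[[0.2,[-0.2,0,1.5],0]]' | python3 drive.py|grep -E 'eef|contact'; echo '[[0.2,[-0.4,0,1.5],0]]' | python3 drive.py|grep -E 'eef|contact'; echo '[[0.2,[-0.4,0,1.5],0]]' | python3 drive.py|grep -E 'eef|contact'; echo '[[0.2,[-0.4,0,1.5],0]]' | python3 drive.py|grep -E 'eef|contact'; python3 snap.py wrist19
```

```text
eef_pos: [487.9, 6.2, 210.8]
contact_force: [-1.2, -2.1, 21.7]
eef_pos: [487.9, 6.2, 210.0]
contact_force: [-9.4, 0.1, 31.2]
eef_pos: [487.8, 6.1, 208.9]
contact_force: [-9.1, -0.7, 34.5]
eef_pos: [487.5, 6.0, 207.6]
contact_force: [-6.7, 0.2, 31.6]
[487.52442472   6.01965727 207.57260384]
v [(np.int64(273), 114, 104), (np.int64(294), 108, 167), (np.int64(323), 158, 102), (np.int64(345), 109, 166)]
325 [(np.int64(252), 40, 74), (np.int64(266), 73, 40), (np.int64(278), 41, 175), (np.int64(294), 164, 83), (np.int64(342), 78, 147), (np.int64(356), 150, 42), (np.int64(368), 42, 73), (np.int64(383), 75, 44)]
335 [(np.int64(257), 40, 144), (np.int64(264), 144, 51), (np.int64(279), 37, 174), (np.int64(296), 166, 95), (np.int64(339), 97, 147), (np.int64(355), 149, 42), (np.int64(366), 39, 52), (np.int64(370), 51, 142), (np.int64(378), 140, 48)]
```

```bash
python3 - <<'E'
from snap import *
for n in("wrist18","wrist19"):
    c=load(n); print(n,rle(c["img"][345:385,316:322].astype(float).mean(1)@[1,0,-1],345,thr=8))
E
echo '[[0.2,[-0.4,0,1.5],0],[0.2,[-0.4,0,1.5],0]]' | python3 drive.py|grep -E 'eef|contact'; python3 snap.py wrist20; python3 - <<'E'
from snap import *
c=load("wrist20"); print(rle(c["img"][345:385,316:322].astype(float).mean(1)@[1,0,-1],345,thr=8))
E
```

```text
wrist18 [(np.int64(354), 66, 9)]
wrist19 [(np.int64(346), 60, 69), (np.int64(357), 68, 9)]
eef_pos: [487.0, 6.1, 205.0]
contact_force: [-5.0, -3.8, 32.3]
[486.98215991   6.06717829 204.95293729]
v [(np.int64(299), 116, 166), (np.int64(322), 160, 110), (np.int64(346), 118, 167), (np.int64(356), 165, 156)]
325 [(np.int64(252), 40, 74), (np.int64(266), 74, 39), (np.int64(278), 40, 175), (np.int64(295), 165, 88), (np.int64(341), 83, 147), (np.int64(357), 149, 40), (np.int64(368), 41, 73), (np.int64(383), 74, 43)]
335 [(np.int64(257), 39, 143), (np.int64(264), 144, 50), (np.int64(279), 40, 175), (np.int64(295), 166, 96), (np.int64(340), 92, 148), (np.int64(356), 149, 41), (np.int64(370), 51, 140), (np.int64(379), 140, 46)]
[(np.int64(346), 56, 67), (np.int64(357), 69, 8)]
```

```bash
python3 - <<'E'
from tf import run
run("wrist18",17.5,279,282,356,354,295,340,340,16)
run("wrist19",17.5,278,294,356.5,357,294,342,345,16)
run("wrist20",17.5,278,299,357,357,294.5,341,346,16)
E
echo '[[0.2,[-0.4,0,1.5],0],[0.2,[-0.4,0,1.5],0]]' | python3 drive.py|grep -E 'eef|contact'; python3 snap.py wrist21; python3 - <<'E'
from snap import *
c=load("wrist21"); print(rle(c["img"][345:385,316:322].astype(float).mean(1)@[1,0,-1],345,thr=8))
E
```

```text
wrist18 tilt -6.5 [-0.7  0.3  0.7  0.6  1.2 -1.2 -0.9] top rel [ -6.2  -0.4 -77.1] origin rel [ -8.   -0.3 -93. ]
wrist19 tilt 8.9 [-0.8  0.1  1.5  0.4  1.7 -2.4 -0.6] top rel [ -6.6  -0.5 -71.6] origin rel [ -4.1  -0.6 -87.4]
wrist20 tilt 13.9 [-0.6  0.1  0.9  0.4  1.2 -1.5 -0.5] top rel [ -7.8  -0.4 -71.7] origin rel [ -3.9  -0.6 -87.2]
eef_pos: [486.5, 6.2, 202.2]
contact_force: [-7.3, 0.1, 39.1]
[486.48279351   6.18894865 202.23357398]
v [(np.int64(279), 111, 121), (np.int64(305), 126, 167), (np.int64(316), 163, 152), (np.int64(321), 159, 118), (np.int64(347), 128, 166)]
325 [(np.int64(252), 39, 72), (np.int64(266), 73, 41), (np.int64(277), 39, 176), (np.int64(296), 162, 102), (np.int64(340), 100, 141), (np.int64(357), 149, 42), (np.int64(368), 42, 73), (np.int64(383), 75, 42)]
335 [(np.int64(257), 40, 144), (np.int64(264), 144, 50), (np.int64(278), 37, 174), (np.int64(294), 166, 92), (np.int64(342), 87, 148), (np.int64(356), 148, 40), (np.int64(370), 52, 141), (np.int64(379), 140, 46)]
[(np.int64(347), 58, 67), (np.int64(357), 67, 8)]
```

```bash
echo '[[0.2,[-0.4,0,1.5],0],[0.2,[-0.4,0,1.5],0]]' | python3 drive.py|grep -E 'eef|contact|width'; python3 snap.py wrist22; python3 - <<'E'
from snap import *
from tf import run
c=load("wrist22"); print(rle(c["img"][345:385,316:322].astype(float).mean(1)@[1,0,-1],345,thr=8))
run("wrist21",17.5,277.5,305,357,357,294,342,347,16)
E
```

```text
eef_pos: [486.0, 6.2, 199.6]
contact_force: [-4.1, -0.1, 40.8]
gripper_width: 0.374
[486.03420243   6.22366413 199.61178847]
v [(np.int64(281), 114, 129), (np.int64(310), 136, 166), (np.int64(321), 159, 127), (np.int64(348), 137, 166)]
325 [(np.int64(252), 42, 72), (np.int64(266), 70, 41), (np.int64(277), 39, 173), (np.int64(300), 154, 127), (np.int64(358), 143, 41), (np.int64(369), 43, 74), (np.int64(383), 74, 42)]
335 [(np.int64(257), 41, 144), (np.int64(264), 144, 50), (np.int64(278), 38, 170), (np.int64(293), 158, 88), (np.int64(342), 80, 142), (np.int64(357), 144, 41), (np.int64(370), 51, 140), (np.int64(379), 141, 47)]
[(np.int64(357), 66, 8)]
wrist21 tilt 20.2 [-0.6  0.   1.4  0.2  1.5 -2.2 -0.2] top rel [ -7.9  -0.4 -69.5] origin rel [ -2.4  -0.7 -84.5]
```

```bash
echo '[[0.2,[-0.3,0,1.2],0]]' | python3 drive.py|grep -E 'eef|contact|width'; echo '[[0.2,[0,0,-8],0],[0.2,[0,0,-8],0],[0.2,[0,0,0],0],[0.2,[3.7,-0.8,0],0],[0.2,[0,0,0],0],[0.2,[0,0,0],0]]' | python3 drive.py|grep -E 'eef|contact|width|clock'; python3 snap.py wrist23
```

```text
eef_pos: [485.9, 6.2, 198.8]
contact_force: [-1.5, 0.1, 38.5]
gripper_width: 0.368
clock: 30.55
eef_pos: [487.2, 7.0, 209.7]
contact_force: [0.2, -0.0, -0.4]
gripper_width: 0.367
[487.17059878   6.96169111 209.73394851]
v [(np.int64(282), 115, 126), (np.int64(310), 136, 165), (np.int64(321), 159, 126), (np.int64(348), 133, 165)]
325 [(np.int64(252), 39, 73), (np.int64(266), 70, 39), (np.int64(277), 39, 172), (np.int64(300), 151, 131), (np.int64(358), 144, 43), (np.int64(368), 41, 73), (np.int64(383), 74, 43)]
335 [(np.int64(256), 40, 145), (np.int64(264), 143, 50), (np.int64(278), 37, 171), (np.int64(293), 161, 90), (np.int64(342), 81, 140), (np.int64(357), 145, 41), (np.int64(370), 51, 141), (np.int64(379), 140, 46)]
```

```bash
echo '[[0.2,[1.5,0,0],0],[0.2,[1.6,0,2.5],0],[0.2,[0,0,0],0]]' | python3 drive.py|grep -E 'eef|contact'; echo '[[0.2,[1.6,0,2.5],0],[0.2,[0,0,0],0]]' | python3 drive.py|grep -E 'eef|contact'; echo '[[0.2,[1.6,0,2.5],0],[0.2,[0,0,0],0]]' | python3 drive.py|grep -E 'eef|contact'; echo '[[0.2,[1.6,0,2.5],0],[0.2,[0,0,0],0]]' | python3 drive.py|grep -E 'eef|contact'
```

```text
eef_pos: [490.4, 6.7, 207.3]
contact_force: [-0.6, -0.1, -0.1]
eef_pos: [491.9, 6.6, 204.9]
contact_force: [0.5, -0.9, 0.3]
eef_pos: [493.6, 6.6, 202.4]
contact_force: [0.1, 0.4, 0.2]
eef_pos: [495.2, 6.5, 200.0]
contact_force: [0.3, -0.7, -0.2]
```

```bash
echo '[[0.2,[1.6,0,2.5],0],[0.2,[0,0,0],0]]' | python3 drive.py|grep -E 'eef|contact'; echo '[[0.2,[1.6,0,2.5],0],[0.2,[0,0,0],0]]' | python3 drive.py|grep -E 'eef|contact'; echo '[[0.2,[1.6,0,2.5],0],[0.2,[0,0,0],0]]' | python3 drive.py|grep -E 'eef|contact'; echo '[[0.2,[1.6,0,2.5],0],[0.2,[0,0,0],0]]' | python3 drive.py|grep -E 'eef|contact'; python3 snap.py wrist24
```

```text
eef_pos: [496.8, 6.4, 197.5]
contact_force: [-0.3, 0.9, -0.3]
eef_pos: [498.7, 6.3, 195.3]
contact_force: [3.0, 0.4, 0.3]
eef_pos: [500.3, 6.2, 192.8]
contact_force: [5.5, 1.2, -0.4]
eef_pos: [501.9, 6.1, 190.3]
contact_force: [5.3, 2.3, 0.7]
[501.8888831    6.13379892 190.28506544]
v [(np.int64(237), 140, 158), (np.int64(258), 149, 111), (np.int64(281), 109, 129), (np.int64(310), 135, 167), (np.int64(322), 161, 120), (np.int64(341), 116, 132), (np.int64(348), 134, 167)]
325 [(np.int64(252), 40, 72), (np.int64(266), 72, 40), (np.int64(277), 40, 174), (np.int64(301), 158, 118), (np.int64(331), 86, 121), (np.int64(358), 146, 43), (np.int64(368), 42, 73), (np.int64(383), 74, 43)]
335 [(np.int64(257), 40, 143), (np.int64(264), 144, 50), (np.int64(278), 38, 172), (np.int64(293), 162, 90), (np.int64(305), 107, 120), (np.int64(328), 107, 123), (np.int64(342), 82, 141), (np.int64(357), 145, 41), (np.int64(370), 51, 143), (np.int64(378), 141, 46)]
```

```bash
echo '[[0.2,[2.4,0,2.5],0],[0.2,[0,0,0],0]]' | python3 drive.py|grep -E 'eef|contact'; echo '[[0.2,[1.6,0,2.5],0],[0.2,[0,0,0],0]]' | python3 drive.py|grep -E 'eef|contact'; echo '[[0.2,[1.1,0,1.7],0],[0.2,[0,0,0],0]]' | python3 drive.py|grep -E 'eef|contact'; echo '[[0.2,[1.1,0,1.7],0],[0.2,[0,0,0],0]]' | python3 drive.py|grep -E 'eef|contact'
```

```text
eef_pos: [504.0, 5.9, 187.4]
contact_force: [2.8, 0.9, 0.6]
eef_pos: [505.6, 5.9, 184.9]
contact_force: [3.7, 0.8, 0.2]
eef_pos: [506.6, 5.8, 183.3]
contact_force: [2.3, 0.5, 0.8]
eef_pos: [507.7, 5.7, 181.6]
contact_force: [1.8, 0.9, -0.7]
```

```bash
echo '[[0.2,[1.1,0,1.7],0],[0.2,[0.5,0,0.8],0]]' | python3 drive.py|grep -E 'eef|contact'; echo '[[0.2,[0.5,0,0.8],0],[0.2,[0.5,0,0.8],0]]' | python3 drive.py|grep -E 'eef|contact'; echo '[[0.2,[0.5,0,0.8],0]]' | python3 drive.py|grep -E 'eef|contact'; echo '[[0.2,[0.5,0,0.8],0]]' | python3 drive.py|grep -E 'eef|contact'; echo '[[0.2,[0.5,0,0.8],0]]' | python3 drive.py|grep -E 'eef|contact'
```

```text
eef_pos: [509.3, 5.6, 179.2]
contact_force: [0.3, 0.8, 1.0]
eef_pos: [510.3, 5.6, 177.7]
contact_force: [-3.0, 1.5, 6.3]
eef_pos: [510.6, 5.6, 177.4]
contact_force: [-11.6, 1.4, 19.9]
eef_pos: [510.8, 5.6, 177.2]
contact_force: [-20.0, 1.2, 30.6]
eef_pos: [510.9, 5.6, 177.0]
contact_force: [-29.4, 1.5, 43.0]
```

```bash
echo '[[0.2,[-1,0,-1.6],0],[1,[0,0,0],0],[1,[0,0,0],0],[1,[0,0,0],0],[1,[0,0,-25],0],[0.22,[0,0,-15],0],[0.22,[-8,0,0],0],[0.22,[0,0,0],0]]' | python3 drive.py|grep -E 'eef|contact|width'; echo '[[0.22,[0,0,0],0],[0.22,[0,0,8],0],[0.22,[0,0,4],0],[0.22,[0,0,0],0]]' | python3 drive.py|grep -E 'eef|contact|width'
```

```text
eef_pos: [501.8, 6.1, 216.2]
contact_force: [0.2, -0.2, -0.8]
gripper_width: 0.517
eef_pos: [502.5, 6.0, 203.7]
contact_force: [0.2, 0.4, 0.0]
gripper_width: 0.218
```

```bash
echo '[[0.22,[0,0,3],0],[0.22,[0,0,3],0],[0.22,[0,0,2],0],[0.22,[0,0,0],0]]' | python3 drive.py|grep -E 'eef|contact'; echo '[[0.22,[0,0,1.5],0]]' | python3 drive.py|grep -E 'eef|contact'; echo '[[0.22,[0,0,1.5],0]]' | python3 drive.py|grep -E 'eef|contact'; echo '[[0.22,[0,0,1.5],0]]' | python3 drive.py|grep -E 'eef|contact'
```

```text
eef_pos: [502.7, 6.0, 196.7]
contact_force: [-0.1, 0.1, 0.0]
eef_pos: [502.9, 6.0, 195.6]
contact_force: [-0.4, -0.2, 0.9]
eef_pos: [502.9, 6.0, 194.0]
contact_force: [-0.4, -1.1, 0.4]
eef_pos: [502.9, 6.0, 192.5]
contact_force: [-0.2, 0.7, 7.5]
```

```bash
echo '[[0.22,[0.5,0,1],0],[0.22,[0.3,0,0.7],0]]' | python3 drive.py|grep -E 'eef|contact'; echo '[[0.22,[0,0,-20],0],[0.22,[0,0,-40],0],[1,[0,30,-30],0],[1,[0,40,0],0],[1,[0,40,0],0],[1,[0,0,0],0],[1,[0,0,0],0]]' | python3 drive.py; python3 - <<'E'
from rig import env, cams, workorder
from h import *
c=cams.camera("side"); pickle.dump(c,open("side25.pkl","wb")); Rm=R.from_euler("z",-.06)*R.from_euler("y",-np.radians(32))
for nm in("side8","side16","side25"):
    im=cv2.cvtColor(load(nm)["img"],cv2.COLOR_RGB2HSV)[...,1].astype(np.float32)
    s=np.arange(16,76,1.); q=proj(c,Rm.apply(np.c_[0*s,0*s,s])+[534,4.6,75])+[-.4,1.4]
    print(nm,[(int(a),int(b)) for a,b in zip(s,cv2.remap(im,q[:,0].astype(np.float32),q[:,1].astype(np.float32),1).ravel())])
im=cv2.cvtColor(c["img"],cv2.COLOR_RGB2HSV)[...,1].astype(np.float32); 
E
```

```text
eef_pos: [503.4, 6.0, 192.1]
contact_force: [-17.6, 0.2, 27.9]
clock: 36.65
eef_pos: [496.9, -104.3, 280.6]
tool_rot: [-3.14, 0.097, 0.0]
contact_force: [-0.1, 0.1, 0.3]
gripper_width: 0.995
gripper_force: 0.0
side8 [(16, 42), (17, 28), (18, 14), (19, 2), (20, 3), (21, 3), (22, 3), (23, 3), (24, 2), (25, 4), (26, 5), (27, 6), (28, 7), (29, 7), (30, 6), (31, 5), (32, 4), (33, 4), (34, 3), (35, 3), (36, 4), (37, 5), (38, 6), (39, 7), (40, 8), (41, 10), (42, 10), (43, 9), (44, 8), (45, 6), (46, 5), (47, 6), (48, 7), (49, 7), (50, 6), (51, 6), (52, 7), (53, 8), (54, 9), (55, 10), (56, 9), (57, 8), (58, 9), (59, 11), (60, 12), (61, 14), (62, 14), (63, 13), (64, 14), (65, 14), (66, 15), (67, 16), (68, 15), (69, 13), (70, 11), (71, 10), (72, 9), (73, 26), (74, 46), (75, 68)]
side16 [(16, 97), (17, 96), (18, 94), (19, 94), (20, 94), (21, 92), (22, 90), (23, 86), (24, 78), (25, 66), (26, 52), (27, 38), (28, 25), (29, 16), (30, 9), (31, 8), (32, 7), (33, 7), (34, 8), (35, 8), (36, 7), (37, 7), (38, 7), (39, 8), (40, 8), (41, 8), (42, 8), (43, 7), (44, 7), (45, 7), (46, 7), (47, 6), (48, 6), (4
[... 154 characters left out ...]
, 15), (66, 16), (67, 17), (68, 17), (69, 15), (70, 13), (71, 12), (72, 11), (73, 28), (74, 47), (75, 68)]
side25 [(16, 95), (17, 94), (18, 91), (19, 89), (20, 87), (21, 86), (22, 84), (23, 83), (24, 82), (25, 83), (26, 85), (27, 87), (28, 90), (29, 92), (30, 94), (31, 94), (32, 95), (33, 95), (34, 94), (35, 93), (36, 92), (37, 91), (38, 89), (39, 86), (40, 81), (41, 74), (42, 61), (43, 47), (44, 34), (45, 21), (46, 9), (47, 6), (48, 6), (49, 6), (50, 7), (51, 9), (52, 9), (53, 9), (54, 8), (55, 8), (56, 8), (57, 8), (58, 9), (59, 10), (60, 11), (61, 12), (62, 12), (63, 13), (64, 14), (65, 15), (66, 16), (67, 18), (68, 16), (69, 13), (70, 11), (71, 10), (72, 9), (73, 26), (74, 46), (75, 67)]
```

```bash
python3 -c "
from rig import env, cams, workorder
print(workorder.sign_off())"
```

```text
the job is handed in; nothing more can be done
None
```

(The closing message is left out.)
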